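# Pack a transformer in its transit case and snap the hasp shut

## Robot

A 7-joint arm with a two-finger parallel gripper is mounted at the origin on a cart in front of the work surface, level with it; the furniture and walls round the work are solid. World frame = base frame: x ahead of the robot, y to its left, z up, the work surface at z = 0. Lengths are in m, angles in rad, forces in N, time in s.
With the tool pointing down it reaches from about 0.4 to 0.85 m from the base axis. Payload 4.5 kg.
Tool frame: the origin (TCP) lies midway between the tips of the shut fingers; the grasp point (between the pads) lies 19 mm behind it; z points along the fingers, y is the line along which they close (so a half turn about z gives the same grasp; the last joint's range is limited). The gripper opens to 85 mm and grips with 20 to 120 N. Pads are 22 mm wide; open, the fingers measure 114 mm over their backs; the gripper's body (76 mm by 85 mm) begins 54 mm behind the grasp point. The pads swing forward as they close: fully open they stand 13 mm farther back than shut.
Start: joints at [1.258, 0.689, -0.195, 1.565, 0.157, 0.902, -0.215], TCP at [0.212, -0.588, 0.231] pointing down, gripper open.
Joint ranges: [-3.01, 3.01], [-0.46, 2.08], [-1.47, 1.51], [0.13, 2.56], [-1, 4.14], [0.04, 2.09], [-2.66, 2.66]. Speed limits (rad/s): [2.57, 2.57, 3.14, 3.14, 3.14, 3.14, 3.14].

## Interface

Orientations are given as [roll, pitch, yaw] about the fixed x, y, z axes, in that order (R = Rz(yaw) Ry(pitch) Rx(roll)).
In Python, from workcell import ctrl gives the robot as it stands.
- The arm moves only by the tool step_arm, never from a script. Its arguments are lists of equal length, an entry for each row: "offset": the shift along the tool's x, y, z scaled (see below), a list of three; "rot": the turn, a rotation vector about the tool's x, y, z scaled (see below), a list of three. In form: {"offset": [[tx, ty, tz], ...], "rot": [[ax, ay, az], ...]}. A call has exactly 5 rows; each row shifts and turns the commanded pose from where the row before left it, along the tool's axes as they then stand; what a row does not reach is not made up. The controller multiplies each number of a shift by 7.5 cm and each number of a turn by 0.5 rad. A row lasts 1/10 s, in which the tool goes at most 50 mm and 8.59 degrees, less where a joint would pass 70% of its speed; a pose out of reach is approached as far as the arm can. A call with a number of a shift or a turn outside -1 to 1 is refused whole. A call with a gripper value outside its range is refused whole. "fingers" is the opening, from -1 (shut) to 1 (fully open), set as the call begins (left out, the last holds). The fingers move at their own pace and stop on an object; the grip force is fixed at half the most. Time passes only in rows, so rows that do not move let the fingers close, or fill a call up. It gives the time, the measured TCP pose, the force, the opening and the grip force at its end, in the units of the state.
- ctrl.read_state(): the state, without advancing time (a new reading comes with each control period).
- ctrl.get_image(name): name is "side" or "top"; returns (picture, depth): 400x640x3 uint8, red, green, blue; 400x640 float32, m along the optical axis (not along the pixel's ray), 0 where there is no reading.
- ctrl.camera_params(name): a dict with "fx", "fy", "cx", "cy" (pixels), "k1" (the pictures are not rectified: a ray, as slopes to the right and down, at radius r is drawn at 1 + k1 r^2 times it, then the intrinsics apply), "position" and "orientation" of the camera in the world. Camera axes: x right, y down, z forward; pixel columns grow to the right and rows downward; lengths in m; the calibration is good to about 2 mm. A picture is of the moment at which its call begins. camera_params takes no time and is no camera call.
- ctrl.sign_off(): hands the job in; it is judged then, once.
Trained networks look in the newest picture that a camera, given by its name, has taken for a name from the list of things; names that differ only in an ending like _2 or _b are one class to them, and where a whole thing is asked for, a point or a joint stands for the part that bears it (a point fixed in the world has none). Each returns a list of dicts, best first, with "p" (0 to 1); they miss things now and then, are a little off and sometimes report something else, mostly with a low value. They report only what shows in the picture. A call takes as long as a camera call.
- ctrl.spot_in(camera, thing): "centre" ([x, y, z] in m, in world coordinates, good to about 4 mm: the middle of the surface that is visible of it).
The state is a dict: "time": time; "joints": joint angles; "dq": joint speeds; "effort": joint torques, N m; "position": TCP position; "ee_rot": TCP orientation; "wrist_force": force on the tool from outside, world axes, zero at the start; "torque": the same for the moment, N m; "width": finger opening in m; "gripper_force": force on a finger pad.
Only numpy, scipy, OpenCV 4.12 (cv2) and the standard library are available. Lean on these libraries where they do the work, as an engineer would, in place of code of your own. Each camera call takes 0.05 s, during which the arm holds its last target. There are 200 camera calls.

## Task

Pack the mains transformer for dispatch: stand it between the four corner cleats in the open grey transit case and press it down so that it sits flat, then lay the plywood hold-down board on it, batten up, and press that flat too. Shut the lid so that the staple comes up through the slot of its hasp tongue, and push the snap hook onto the staple's outer leg from outside until its sprung gate flicks shut behind the leg; let go and leave it captive there.

Things in the scene. Friction and masses are not known exactly. Their poses are not given: they have to be found in the camera images.
- microscope: Stereo microscope that stands to the left behind the work, 0.13 to 0.39 m to the robot's left and from 0.52 m ahead, 0.45 m high: nothing to do with the job, keep the arm and its wrist clear of it. Origin: centre of its foot.
- case: Open grey steel case, fixed, outside 130 (x) x 140 (y) x 76 mm high, walls and floor 5 mm; lid hinged on its +x wall. Origin: centre of its underside, z up, -x its front, which looks to the robot's left. Inside, a 6 mm plywood floor carries four wooden corner cleats 8 mm high. A steel ledge in front (64 mm wide, top at z = 74 mm) reaches to x = -125 mm and carries the staple.
- nest (a point): Centre of the transformer's place between the cleats, on the plywood floor, 11 mm above the case's underside. Their bevelled inner faces leave 44 mm along the case's x and 52 mm along its y at the foot, 3 mm more at the top; the transformer stands with its x axis along the case's x, either way round. The middle 24 mm of each side is free of cleats.
- lid_hinge (a point): Middle of the lid's hinge line (along the case's y), at (65, 0, 76) mm in the case's frame. The lid is a steel plate 133 mm from hinge to front edge, 146 mm wide, 5 mm thick (its top at z = 81 mm when shut). A hasp tongue in its middle, 38 mm wide, reaches on to 190 mm from the hinge; its 12 mm slot drops over the staple, its top is then at z = 79 mm.
- lid (a joint): Lid angle in rad: 0 shut, 1.57 upright, 2.05 fully back (leaning away from the case). A stiff hinge: the lid stays where it is left and takes about 2 to 4 N at its front edge to move.
- transformer: Small mains transformer, grey laminated core 38 (x) x 46 (y) x 39 mm high, with a yellow coil bulging out of its two x faces to 52 mm; about 0.34 kg. Origin: centre of its underside. Grip it across y, over the core.
- hold_down: Plywood board 110 (x) x 120 (y) x 8 mm with a batten 20 (x) x 76 (y) x 16 mm along the middle of its top, to grip it by; 24 mm high in all, 0.12 kg. Origin: centre of its underside. It goes into the case with its x along the case's x (either way round), 5 mm free on each side, and rests on the transformer 50 mm above the case's underside; the batten ends 2 mm below the shut lid.
- snap_hook: Steel snap hook lying flat, 105 mm long, 0.10 kg; origin at its underside. In its frame a rounded C of 9 mm bar surrounds a bay from x = -21 to 14 mm, y = -13 to 13 mm; the mouth faces +x, at x = 17 mm, and is closed by the gate. A flat shank 14 (x) x 44 (y) x 12 mm, centred at x = -8, y = 41 mm, runs out to +y and ends in an eye (to y = 83 mm).
- hook_bay (a point): Centre of the hook's bay: at (-3, 0, 4.5) mm in the hook's frame. The staple's front leg has to end up in this bay with the gate shut.
- hook_shank (a point): Centre of the hook's shank, where to grip it (across the hook's x, 14 mm): at (-8, 41, 6) mm in the hook's frame.
- gate (a joint): Angle in rad of the hook's sprung gate, a 5 mm bar across the mouth pivoted at (17, 15.5) mm, 29 mm long: 0 shut, up to 1.3 swung into the bay. It opens only inwards, takes 2 to 5 N and flicks back once the staple's leg has passed its tip. The leg goes in along the hook's y = -4 mm (-7 to 0 will do) until its axis is at the hook's x = -10 to -14 mm.
- staple_leg (a point): Middle of the outer (front) leg of the staple, an upright U of 6 mm bar in the case's plane y = 0: outer leg at x = -115 mm, inner leg at x = -73 mm, top at z = 115 mm; this point is at z = 91 mm. The hook is pushed onto it level, its +x along the case's +x, between tongue and arch: the hook's underside 82 to 96 mm above the case's underside.

How it is judged:
On the way, in this order (a step that is already met when the one before it is completed fails the run):
1. the transformer stands between the cleats and is pressed down flat (over 7 N on the case) (horizontal distance between transformer and nest below 0.006 m and z of transformer in the frame of case below 0.0135 m and angle between transformer's own z axis and vertical below 0.04 rad and contact force between transformer and case above 7 N), for 0.15 s.
2. the hold-down board lies on the transformer and is pressed down flat (over 5 N on the transformer) (horizontal distance between transformer and nest below 0.006 m and z of transformer in the frame of case below 0.0135 m and angle between each of transformer, hold_down's own z axis and vertical below 0.04 rad and z of hold_down in the frame of case between 0.047 and 0.0525 m and horizontal distance between hold_down and nest below 0.012 m and contact force between hold_down and transformer above 5 N), for 0.15 s.
3. the lid is shut over them (horizontal distance between transformer and nest below 0.006 m and z of transformer in the frame of case below 0.0135 m and angle between each of transformer, hold_down's own z axis and vertical below 0.04 rad and z of hold_down in the frame of case between 0.047 and 0.0525 m and horizontal distance between hold_down and nest below 0.012 m and value of joint lid below 0.03 rad), for 0.2 s.
4. the hook is round the staple's outer leg and its gate has flicked shut (value of joint lid below 0.03 rad and horizontal distance between hook_bay and staple_leg below 0.021 m and height (world z) of hook_bay between 0.07 and 0.11 m and value of joint gate below 0.12 rad), for 0.2 s.
At the end, for the whole second after the job is handed in: Transformer flat between the cleats (within 6 mm), board flat on it (within 12 mm; tilts under 0.04 rad), lid shut (under 0.03 rad), hook let go and still, the staple's outer leg in its bay (within 21 mm of its centre, 70 to 110 mm above the bench), gate shut (under 0.12 rad) (all of step 4 and horizontal distance between transformer and nest below 0.006 m and z of transformer in the frame of case below 0.0135 m and angle between each of transformer, hold_down's own z axis and vertical below 0.04 rad and z of hold_down in the frame of case between 0.047 and 0.0525 m and horizontal distance between hold_down and nest below 0.012 m and linear speed of snap_hook below 0.02 m/s); the robot touches nothing.
It also fails if it takes over 72 s, if anything falls off the work surface, if the arm or the gripper's body presses on something with over 40 N, if the wrist force passes 120 N, or if a joint passes its speed limit or range.

## Working session

There is one attempt and no reset: what is moved stays moved. The work goes in short steps, Python scripts to look and compute and a tool call to move; the robot and the scene stay as the last step left them, time stands still between calls to the robot, and variables do not carry over. Pictures are saved under pics/ and viewed, at most 10 in all, crops included, and the job is handed in when it is done.

Besides the shell and the picture viewer there is one more tool, called after ">>>" by a JSON object that holds its "api" and its "payload", one argument or row to a line. step_arm: Moves the arm, as the interface text tells. Its arguments: {"type":"object","properties":{"offset":{"type":"array","items":{"type":"array","items":{"type":"number","minimum":-1,"maximum":1}}},"rot":{"type":"array","items":{"type":"array","items":{"type":"number","minimum":-1,"maximum":1}}},"fingers":{"type":"number"}},"required":["offset","rot"]}

```bash
mkdir -p pics; ls
cat > h.py <<'E'
import numpy as np, cv2
from scipy.spatial.transform import Rotation as R
from workcell import ctrl
def cam(n):
    p=ctrl.camera_params(n); o=np.array(p["orientation"],float)
    M=o if o.shape==(3,3) else (R.from_euler('xyz',o).as_matrix() if o.size==3 else R.from_quat(o).as_matrix())
    K=np.array([[p["fx"],0,p["cx"]],[0,p["fy"],p["cy"]],[0,0,1.]])
    return K,np.array([p["k1"],0,0,0,0.]),M,np.array(p["position"])
def cloud(n,d):
    K,D,M,t=cam(n); v,u=np.mgrid[0:d.shape[0],0:d.shape[1]]
    q=cv2.undistortPoints(np.stack([u,v],-1).reshape(-1,1,2).astype(np.float64),K,D).reshape(d.shape+(2,))
    P=np.concatenate([q*d[...,None],d[...,None]],-1)
    W=P@M.T+t; W[d<=0]=np.nan
    return W
def save(n,f):
    im,d=ctrl.get_image(n); cv2.imwrite(f,cv2.cvtColor(im,cv2.COLOR_RGB2BGR)); return im,d
E
python3 - <<'E'
from h import *
s=ctrl.read_state(); print({k:np.round(v,3).tolist() for k,v in s.items()})
for n in ("side","top"):
    print(n,ctrl.camera_params(n))
    im,d=save(n,f"pics/{n}0.png"); np.save(f"{n}0.npy",d)
    for t in ("case","transformer","hold_down","snap_hook","lid","hook_shank","staple_leg"):
        print(t,[(np.round(r["centre"],3).tolist(),round(r["p"],2)) for r in ctrl.spot_in(n,t)][:3])
E
```

```text
pics
{'time': 0.0, 'joints': [1.258, 0.69, -0.195, 1.566, 0.157, 0.902, -0.215], 'dq': [-0.0, 0.001, -0.0, 0.001, 0.0, -0.001, 0.0], 'effort': [-0.001, -53.961, -1.267, -15.854, 0.009, 0.01, 0.0], 'position': [0.212, -0.587, 0.23], 'ee_rot': [-3.14, 0.0, 0.347], 'wrist_force': [0.125, 0.215, -0.15], 'torque': [0.038, 0.009, -0.027], 'gripper_force': 0.0, 'width': 0.086}
side {'fx': 369.2355827896972, 'fy': 369.2355827896972, 'cx': 319.05896541165384, 'cy': 196.32892247813692, 'k1': -0.07335854456942864, 'position': array([0.49346162, 0.73735396, 0.59141312]), 'orientation': array([-2.15949336,  0.01718619, -3.05458012])}
case [([0.573, -0.197, 0.074], 0.61)]
transformer [([0.433, -0.281, 0.029], 0.79), ([0.464, 0.255, 0.007], 0.71)]
hold_down [([0.46, 0.254, 0.007], 0.83)]
snap_hook [([0.506, 0.053, 0.005], 0.52)]
lid [([0.575, -0.214, 0.136], 0.91)]
hook_shank [([0.508, 0.056, 0.007], 0.74)]
staple_leg [([0.572, -0.198, 0.076], 0.91), ([0.508, 0.056, 0.01], 0.55)]
top {'fx': 489.7895478757883, 'fy': 489.7895478757883, 'cx': 318.42977275479046, 'cy': 196.15648859383583, 'k1': 0.023091324474053078, 'position': array([ 0.43958415, -0.00542822,  1.27745756]), 'orientation': array([-3.04376248, -0.02598888, -1.55276822])}
case [([0.591, -0.159, 0.072], 0.98)]
transformer [([0.432, -0.293, 0.035], 0.76)]
hold_down [([0.461, 0.241, 0.009], 0.7)]
snap_hook [([0.506, 0.048, 0.008], 0.52)]
lid [([0.603, -0.211, 0.161], 0.77)]
hook_shank [([0.504, 0.048, 0.006], 0.83)]
staple_leg [([0.594, -0.159, 0.073], 0.97)]
```

View pics/top0.png

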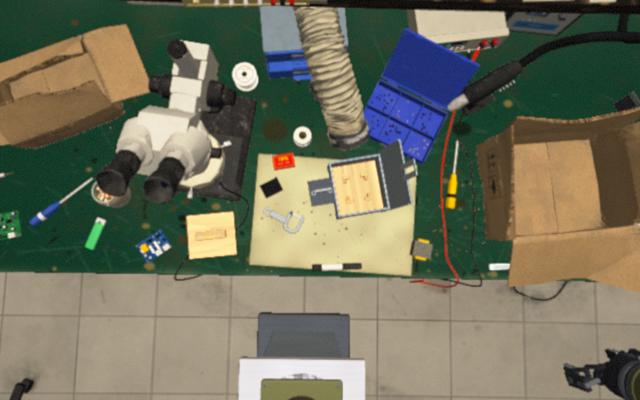

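View pics/side0.png

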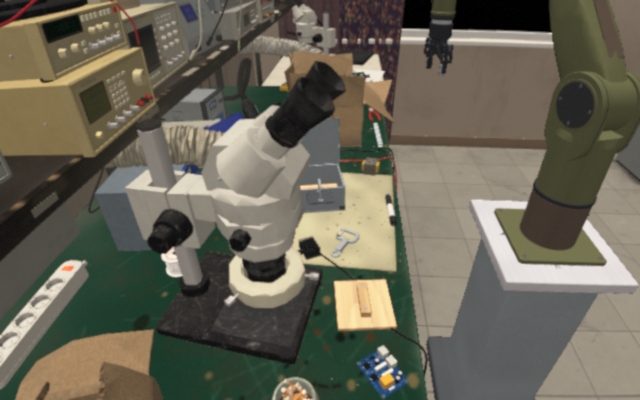

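The top view shows the case at about (368,185) with its lid open to the right and the staple ledge at (322,190). The transformer is at (422,250), the board at (211,235) and the hook at (284,218). The side view agrees.

Run:
```python
from h import *
im=cv2.imread("pics/top0.png"); d=np.load("top0.npy"); W=cloud("top",d); np.save("W.npy",W)
def rect(name,m):
    P=W[m]; r=cv2.minAreaRect(P[:,:2].astype(np.float32)*1000); print(name,m.sum(),"c",np.round(r[0],1),"size",np.round(r[1],1),"ang",round(r[2],1),"mean",np.round(P.mean(0)*1000,1),"zmed",round(np.median(P[:,2])*1000,1),"zstd",round(P[:,2].std()*1000,1))
def box(c0,c1,r0,r1,z0,z1):
    m=np.zeros(d.shape,bool); m[r0:r1,c0:c1]=True
    return m&(W[...,2]>z0)&(W[...,2]<z1)
rect("table",box(255,280,240,265,-.05,.05)); rect("table2",box(350,400,235,260,-.05,.05)); rect("tableL",box(230,245,220,260,-.05,.05))
rect("trafo top",box(405,440,235,265,.03,.06)); rect("trafo all",box(405,440,235,265,.012,.06))
rect("board all",box(180,242,205,265,.004,.05)); rect("batten",box(180,242,205,265,.017,.05))
rect("hook",box(258,310,200,240,.004,.05))
rect("case rim",box(325,390,145,222,.066,.09)); rect("ledge/staple",box(305,332,175,210,.06,.09)); rect("staple",box(300,345,175,210,.095,.14))
rect("lid",box(375,420,130,215,.085,.3))
crop=lambda a,b,c,e,s:cv2.resize(im[c:e,a:b],None,fx=s,fy=s,interpolation=cv2.INTER_CUBIC)
A=crop(255,315,195,245,6);B=crop(300,430,130,220,3);C=crop(400,450,230,270,6)
o=np.zeros((590,750,3),np.uint8);o[:300,:360]=A;o[:240,360:660]=C;o[305:575,:390]=B
D=crop(180,245,205,265,4);o[305:545,400:660]=D
cv2.imwrite("pics/crop1.png",o)
```

```text
table 623 c [417.9  94.1] size [61.8 63. ] ang 1.0 mean [417.9  94.   -0.6] zmed -0.6 zstd 2.7
table2 1247 c [ 435.8 -185.1] size [ 62.4 129.4] ang 1.1 mean [ 4.357e+02 -1.847e+02 -4.000e-01] zmed -0.3 zstd 2.4
tableL 600 c [448.9 172. ] size [101.   37.2] ang 1.1 mean [448.7 172.    0.8] zmed 0.2 zstd 4.4
trafo top 328 c [ 432.1 -299.6] size [46.6 50.7] ang 78.0 mean [ 431.6 -299.3   36.6] zmed 36.5 zstd 3.0
trafo all 370 c [ 431.9 -299.5] size [46.6 52.1] ang 78.0 mean [ 431.7 -298.    35.1] zmed 36.3 zstd 5.4
board all 1679 c [456.8 240.3] size [143.6 156.5] ang 1.0 mean [458.4 236.8   9. ] zmed 7.0 zstd 5.6
batten 232 c [459.1 237.4] size [19.9 76.2] ang 6.4 mean [459.2 236.6  22.1] zmed 22.0 zstd 2.1
hook 327 c [504.   53.3] size [ 98.6 132.3] ang 1.2 mean [503.1  52.6   7.6] zmed 7.0 zstd 2.8
case rim 797 c [ 587.1 -123.6] size [145.4 158.6] ang 9.3 mean [ 587.2 -126.6   74.8] zmed 74.1 zstd 4.3
ledge/staple 536 c [571.7 -41.2] size [68.6 61.7] ang 11.3 mean [569.7 -38.6  72.6] zmed 72.6 zstd 2.4
staple 51 c [569.7 -42.1] size [ 5.9 44.7] ang 10.9 mean [569.3 -42.  111.5] zmed 112.3 zstd 3.8
lid 1510 c [ 602.8 -214. ] size [146.4  40.6] ang 11.4 mean [ 603.3 -213.3  161.6] zmed 162.4 zstd 44.1
```

View pics/crop1.png

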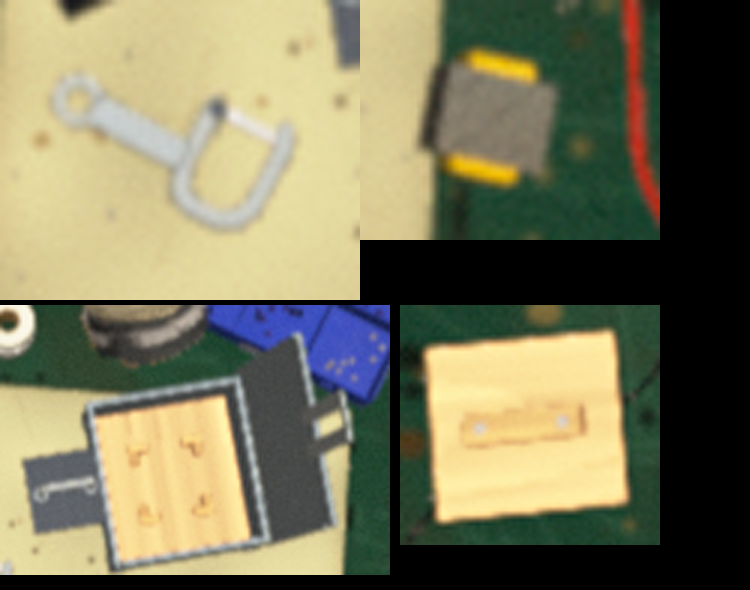

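The crops show: the hook's gate pivot (dark spot) and mouth to the upper right, with the eye to the upper left. The transformer's coils are at the image's top and bottom. The board is roughly aligned with the axes, and the case is turned about 11°. I'll refine the case pose now.

Run:
```python
from h import *
from scipy.optimize import minimize
from scipy.ndimage import distance_transform_edt
im=cv2.imread("pics/top0.png")
K,D,M,t=cam("top"); rv=cv2.Rodrigues(M.T)[0]; tv=-M.T@t
proj=lambda P: cv2.projectPoints(np.asarray(P,float),rv,tv,K,D)[0].reshape(-1,2)
g=cv2.cvtColor(cv2.resize(im,None,fx=4,fy=4,interpolation=cv2.INTER_CUBIC),cv2.COLOR_BGR2GRAY)
e=cv2.Canny(cv2.GaussianBlur(g,(5,5),0),25,70); dt=np.minimum(distance_transform_edt(e==0),16)
def seg(a,b,n=40): return np.linspace(a,b,n)
def rectp(w,h,z,cx=0,cy=0):
    c=[(cx-w/2,cy-h/2,z),(cx+w/2,cy-h/2,z),(cx+w/2,cy+h/2,z),(cx-w/2,cy+h/2,z)]
    return np.vstack([seg(np.array(c[i]),np.array(c[(i+1)%4])) for i in range(4)])
def fit(name,P,x0,y0,a0,rng=6):
    def cost(v):
        c,s=np.cos(np.radians(v[2])),np.sin(np.radians(v[2]))
        Q=np.c_[v[0]+c*P[:,0]-s*P[:,1],v[1]+s*P[:,0]+c*P[:,1],P[:,2]]/1000
        uv=proj(Q)*4+1.5
        i=np.clip(uv.round().astype(int),0,[g.shape[1]-1,g.shape[0]-1])
        return dt[i[:,1],i[:,0]].mean()
    best=min((minimize(cost,[x0+dx,y0+dy,a0+da],method="Nelder-Mead",options=dict(initial_simplex=np.array([[x0+dx,y0+dy,a0+da]]*4)+np.array([[0,0,0],[2,0,0],[0,2,0],[0,0,2]]))) for dx in(-4,0,4) for dy in(-4,0,4) for da in(-2,0,2)),key=lambda r:r.fun)
    print(name,np.round(best.x,1),"cost px/4",round(best.fun,2)); return best.x
led=np.vstack([seg((-125,-32,74),(-125,32,74)),seg((-125,-32,74),(-70,-32,74)),seg((-125,32,74),(-70,32,74))])
rim=rectp(130,140,76);rin=rectp(120,130,76); rim=rim[rim[:,0]<60]; rin=rin[rin[:,0]<59]
fit("case",np.vstack([rim,rin,led]),587.6,-134.4,-79)
fit("case rim",np.vstack([rim,rin]),587.6,-134.4,-79)
fit("trafo",rectp(38,46,39),432,-299.6,-12)
b=rectp(110,120,8); fit("board",b,459,237.4,6.4); fit("board+batten",np.vstack([b,rectp(20,76,24)]),459,237.4,6.4)
hk=np.vstack([seg((-15,22,12),(-15,60,12)),seg((-1,22,12),(-1,60,12)),[( -8+20.5*0,0,9)]])
hk=np.vstack([hk[:-1]]+[seg((x,y0,9),(x,y1,9),20) for x,y0,y1 in((-30,-6,12),)])
fit("hook shank",hk,500,45,-30)
th=np.linspace(0,2*np.pi,1)
W=np.load("W.npy")
for v in((-79)*np.pi/180,):
    c,s=np.cos(v),np.sin(v); X=(W[...,0]*1e3-587.6)*c+(W[...,1]*1e3+134.4)*s; Y=-(W[...,0]*1e3-587.6)*s+(W[...,1]*1e3+134.4)*c; Z=W[...,2]*1e3
    m=(Z>98)&(Z<130)&(X<-50)&(X>-140)&(abs(Y)<25); print("staple X",np.percentile(X[m],[2,98]),"Y",np.median(Y[m]),"z",np.median(Z[m]))
    m=(Z>85)&(X>55)&(X<190)&(abs(Y)<60)&(Z<400); A=np.polyfit(Z[m],X[m],1); print("lid slope",A,"angle",np.pi/2+np.arctan(A[0]),"X at z76",np.polyval(A,76),"Zmax",np.percentile(Z[m],99))
```

```text
case [ 587.6 -133.8  -79.2] cost px/4 1.84
case rim [ 586.9 -129.7  -79. ] cost px/4 1.96
trafo [ 431.9 -299.6  -11.7] cost px/4 0.9
board [460.3 237.6   6.9] cost px/4 1.08
board+batten [459.6 238.2   6.9] cost px/4 6.45
hook shank [507.   39.7 -14.2] cost px/4 8.92
staple X [-116.11060276  -72.18154014] Y -0.6516113443937428 z 112.25721187251847
lid slope [ 0.18209143 51.259025  ] angle 1.7509143180203737 X at z76 65.09797367758583 Zmax 262.8582652106964
```

```bash
cat > plan.py <<'E'
import numpy as np
from scipy.spatial.transform import Rotation as R
# pose: x,y,z (mm), yaw deg, tool down (roll pi). rows: shift in axes at row start, then turn
def plan(start,*wps):
    p=np.array(start[:3],float);a=start[3]
    for w in wps:
        d=np.array(w[:3])-p; da=w[3]-a
        n=max(int(np.ceil(max(np.linalg.norm(d)/(w[4] if len(w)>4 else 48),abs(da)/8.5)-1e-6)),1); 
        if len(w)>5: n=w[5]
        print("->",w,"rows",n,end=": ")
        for i in range(n):
            c,s=np.cos(np.radians(a)),np.sin(np.radians(a)); q=d/n
            print([round(float(v),3) for v in (np.array([c*q[0]+s*q[1],s*q[0]-c*q[1],-q[2]])/75)],"rz",round(-np.radians(da/n)/.5,3),end="; ")
            a+=da/n
        p=np.array(w[:3],float);print()
def here():
    from workcell import ctrl
    s=ctrl.read_state(); p=np.array(s["position"])*1000; o=s["ee_rot"]; print("time",round(s["time"],2),"pos",np.round(p,1),"rot",np.round(o,4),"j",np.round(s["joints"],2),"F",np.round(s["wrist_force"],1),"w",round(s["width"]*1e3,1),"g",round(float(s["gripper_force"]),1))
    return [*p,np.degrees(o[2])]
E
python3 - <<'E'
from plan import *
plan(here(),(300,-340,200,19.9),(431.9,-299.6,120,-11.7))
E
```

```text
time 0.8 pos [ 212.5 -587.8  231.3] rot [3.1415 0.     0.3469] j [ 1.26  0.69 -0.19  1.57  0.16  0.9  -0.22] F [-0.9  0.3 -0.7] w 85.5 g 0.0
-> (300, -340, 200, 19.9) rows 6: [0.37, -0.452, 0.07] rz -0.0; [0.37, -0.452, 0.07] rz -0.0; [0.37, -0.452, 0.07] rz -0.0; [0.37, -0.452, 0.07] rz -0.0; [0.37, -0.452, 0.07] rz -0.0; [0.37, -0.452, 0.07] rz -0.0; 
-> (431.9, -299.6, 120, -11.7) rows 4: [0.459, 0.023, 0.267] rz 0.276; [0.458, -0.04, 0.267] rz 0.276; [0.448, -0.103, 0.267] rz 0.276; [0.43, -0.164, 0.267] rz 0.276;
```

>>> {"api": "step_arm", "payload": {
  "offset": [
    [0.37,-0.45,0.07],
    [0.37,-0.45,0.07],
    [0.37,-0.45,0.07],
    [0.37,-0.45,0.07],
    [0.37,-0.45,0.07]
  ],
  "rot": [
    [0,0,0],
    [0,0,0],
    [0,0,0],
    [0,0,0],
    [0,0,0]
  ],
  "fingers": 1
}}

```text
time: 1.3
position: [0.2861, -0.3805, 0.2052]
ee_rot: [3.141, -0.001, 0.346]
wrist_force: [0.4, 0.3, -0.2]
width: 0.0853
gripper_force: 0.0
```

>>> {"api": "step_arm", "payload": {
  "offset": [
    [0.37,-0.45,0.07],
    [0.46,0.02,0.27],
    [0.46,-0.04,0.27],
    [0.45,-0.1,0.27],
    [0.43,-0.16,0.27]
  ],
  "rot": [
    [0,0,0],
    [0,0,0.276],
    [0,0,0.276],
    [0,0,0.276],
    [0,0,0.276]
  ]
}}

```text
time: 1.8
position: [0.4342, -0.3003, 0.1182]
ee_rot: [3.141, -0.001, -0.21]
wrist_force: [0.4, -0.6, 0.1]
width: 0.0853
gripper_force: 0.0
```

Run:
```python
from plan import *
plan(here(),(431.9,-299.6,60,-11.7),(431.9,-299.6,14,-11.7))
```

```text
time 1.8 pos [ 434.2 -300.3  118.2] rot [ 3.1409e+00 -1.0000e-03 -2.1040e-01] j [ 0.5   0.74  0.04  1.97 -0.06  0.44 -1.21] F [ 0.4 -0.6  0.1] w 85.3 g 0.0
-> (431.9, -299.6, 60, -11.7) rows 2: [-0.016, -0.001, 0.388] rz -0.006; [-0.016, -0.001, 0.388] rz -0.006; 
-> (431.9, -299.6, 14, -11.7) rows 1: [0.0, -0.0, 0.613] rz -0.0;
```

>>> {"api": "step_arm", "payload": {
  "offset": [
    [-0.02,0,0.35],
    [-0.01,0,0.35],
    [0,0,0.35],
    [0,0,0.34],
    [0,0,0]
  ],
  "rot": [
    [0,0,0],
    [0,0,0],
    [0,0,0],
    [0,0,0],
    [0,0,0]
  ]
}}

```text
time: 2.3
position: [0.429, -0.2991, 0.0121]
ee_rot: [-3.14, 0.004, -0.205]
wrist_force: [0.1, 0.5, 0.4]
width: 0.0856
gripper_force: 0.0
```

>>> {"api": "step_arm", "payload": {
  "offset": [
    [0,0,0],
    [0,0,0],
    [0,0,0],
    [0,0,0],
    [0,0,0]
  ],
  "rot": [
    [0,0,0],
    [0,0,0],
    [0,0,0],
    [0,0,0],
    [0,0,0]
  ],
  "fingers": -1
}}

```text
time: 2.8
position: [0.4312, -0.3004, 0.0162]
ee_rot: [3.141, -0.003, -0.205]
wrist_force: [0.0, 0.5, 5.6]
width: 0.0447
gripper_force: 62.9
```

>>> {"api": "step_arm", "payload": {
  "offset": [
    [0,0,0],
    [0,0,-0.4],
    [0,0,-0.6],
    [0,0,-0.6],
    [0,0,0]
  ],
  "rot": [
    [0,0,0],
    [0,0,0],
    [0,0,0],
    [0,0,0],
    [0,0,0]
  ]
}}

```text
time: 3.3
position: [0.4332, -0.3026, 0.1403]
ee_rot: [3.137, -0.011, -0.206]
wrist_force: [1.8, -0.8, -3.8]
width: 0.0445
gripper_force: 63.7
```

Run:
```python
from plan import *
h=here()
plan(h,(430,-150,160,51.9),(587.6,-133.8,150,100.8))
```

```text
time 3.3 pos [ 433.2 -302.6  140.3] rot [ 3.1374 -0.011  -0.2058] j [ 0.5   0.7   0.04  1.96 -0.06  0.47 -1.2 ] F [ 1.8 -0.8 -3.8] w 44.5 g 63.7
-> (430, -150, 160, 51.9) rows 8: [-0.057, -0.248, -0.033] rz -0.278; [-0.022, -0.253, -0.033] rz -0.278; [0.013, -0.254, -0.033] rz -0.278; [0.048, -0.25, -0.033] rz -0.278; [0.082, -0.241, -0.033] rz -0.278; [0.115, -0.227, -0.033] rz -0.278; [0.145, -0.209, -0.033] rz -0.278; [0.173, -0.187, -0.033] rz -0.278; 
-> (587.6, -133.8, 150, 100.8) rows 6: [0.244, 0.253, 0.022] rz -0.284; [0.206, 0.285, 0.022] rz -0.284; [0.163, 0.312, 0.022] rz -0.284; [0.118, 0.332, 0.022] rz -0.284; [0.069, 0.345, 0.022] rz -0.284; [0.02, 0.352, 0.022] rz -0.284;
```

>>> {"api": "step_arm", "payload": {
  "offset": [
    [-0.06,-0.25,-0.03],
    [-0.02,-0.25,-0.03],
    [0.01,-0.25,-0.03],
    [0.05,-0.25,-0.03],
    [0.08,-0.24,-0.03]
  ],
  "rot": [
    [0,0,-0.278],
    [0,0,-0.278],
    [0,0,-0.278],
    [0,0,-0.278],
    [0,0,-0.278]
  ]
}}

```text
time: 3.8
position: [0.4272, -0.2043, 0.1456]
ee_rot: [-3.141, 0.0, 0.496]
wrist_force: [0.8, -0.8, -3.4]
width: 0.045
gripper_force: 63.5
```

>>> {"api": "step_arm", "payload": {
  "offset": [
    [0.115,-0.227,-0.03],
    [0.145,-0.21,-0.03],
    [0.17,-0.187,-0.03],
    [0.244,0.253,0.02],
    [0.206,0.285,0.02]
  ],
  "rot": [
    [0,0,-0.278],
    [0,0,-0.278],
    [0,0,-0.278],
    [0,0,-0.284],
    [0,0,-0.284]
  ]
}}

```text
time: 4.3
position: [0.4783, -0.1419, 0.1494]
ee_rot: [-3.14, 0.001, 1.198]
wrist_force: [1.5, 0.7, -3.6]
width: 0.0446
gripper_force: 63.5
```

>>> {"api": "step_arm", "payload": {
  "offset": [
    [0.163,0.312,0.02],
    [0.118,0.332,0.02],
    [0.069,0.345,0.02],
    [0.02,0.35,0.02],
    [0,0,0]
  ],
  "rot": [
    [0,0,-0.284],
    [0,0,-0.284],
    [0,0,-0.284],
    [0,0,-0.284],
    [0,0,0]
  ]
}}

```text
time: 4.8
position: [0.5872, -0.1308, 0.1428]
ee_rot: [3.137, -0.002, 1.762]
wrist_force: [-0.2, 0.3, -3.9]
width: 0.0449
gripper_force: 63.6
```

>>> {"api": "step_arm", "payload": {
  "offset": [
    [0,0,0],
    [0,0,0],
    [0,0,0],
    [0,0,0],
    [0,0,0]
  ],
  "rot": [
    [0,0,0],
    [0,0,0],
    [0,0,0],
    [0,0,0],
    [0,0,0]
  ]
}}

```text
time: 5.3
position: [0.5836, -0.1321, 0.1437]
ee_rot: [-3.141, 0.0, 1.759]
wrist_force: [0.3, 0.1, -3.8]
width: 0.0447
gripper_force: 63.6
```

Run:
```python
from plan import *
from h import *
h=here()
plan(h,(587.6,-133.8,65,100.8),(587.6,-133.8,28,100.8))
ims=[save("top","pics/t1.png")[0],save("side","pics/s1.png")[0]]
# hook silhouette fit on first picture
K,D,M,t=cam("top"); rv=cv2.Rodrigues(M.T)[0]; tv=-M.T@t
im=cv2.imread("pics/top0.png")[195:245,255:315]; hsv=cv2.cvtColor(im,cv2.COLOR_BGR2HSV)
S=cv2.resize(hsv[...,1].astype(np.float32),None,fx=4,fy=4,interpolation=cv2.INTER_CUBIC)
obs=np.clip((75-S)/45,0,1); obs[:60,220:]=0; obs[:25,:90]=0   # low saturation = steel
from scipy.optimize import minimize
def ren(v):
    c,s=np.cos(np.radians(v[2])),np.sin(np.radians(v[2])); o=np.zeros(obs.shape,np.float32)
    def px(P):
        P=np.array(P,float);Q=np.c_[v[0]+c*P[:,0]-s*P[:,1],v[1]+s*P[:,0]+c*P[:,1],P[:,2]]/1000
        return (((cv2.projectPoints(Q,rv,tv,K,D)[0].reshape(-1,2)-[255,195])*4+1.5)*16).round().astype(np.int32)
    def th(mm): return max(1,int(round(mm*1.57)))
    a=np.linspace(0,1,30)
    cen=[(17,17.5),(-8,17.5),(-16,15),(-22,9),(-25.5,0),(-22,-9),(-16,-15),(-8,-17.5),(17,-17.5)]
    cv2.polylines(o,[px([(x,y,9) for x,y in cen])],False,1,th(9),cv2.LINE_AA,4)
    cv2.fillPoly(o,[px([(-15,19,12),(-1,19,12),(-1,63,12),(-15,63,12)])],1,cv2.LINE_AA,4)
    cv2.polylines(o,[px([(-8+8*np.cos(k),73+8*np.sin(k),9) for k in np.linspace(0,6.3,20)])],True,1,th(5),cv2.LINE_AA,4)
    cv2.polylines(o,[px([(17,15.5,7),(17,-13.5,7)])],False,1,th(5),cv2.LINE_AA,4)
    return o
cost=lambda v:float(((cv2.GaussianBlur(ren(v),(0,0),3)-obs)**2).mean())
b=min((minimize(cost,[500+dx,38+dy,a],method="Nelder-Mead",options=dict(initial_simplex=np.array([[500+dx,38+dy,a]]*4)+np.array([[0,0,0],[5,0,0],[0,5,0],[0,0,5]]))) for dx in(-12,0,12) for dy in(-12,0,12) for a in(-36,-28)),key=lambda r:r.fun)
print("hook",np.round(b.x,1),b.fun)
r=ren(b.x); o=np.dstack([obs*255,r*255,obs*0]).astype(np.uint8)
A=cv2.resize(ims[0][130:230,290:430],None,fx=4,fy=4,interpolation=cv2.INTER_CUBIC)[...,::-1]
B=cv2.resize(ims[1][150:230,270:360],None,fx=2,fy=2)[...,::-1]
O=np.zeros((600,800,3),np.uint8);O[:400,:560]=A;O[400:600,:240]=o;O[400:560,300:480]=B
cv2.imwrite("pics/c2.png",O)
```

```text
time 5.3 pos [ 583.6 -132.1  143.7] rot [-3.1414e+00  4.0000e-04  1.7586e+00] j [ 0.42  0.8  -0.48  1.72  0.51  0.75 -0.13] F [ 0.3  0.1 -3.8] w 44.7 g 63.6
-> (587.6, -133.8, 65, 100.8) rows 2: [-0.016, 0.024, 0.525] rz -0.001; [-0.016, 0.024, 0.525] rz -0.001; 
-> (587.6, -133.8, 28, 100.8) rows 1: [0.0, 0.0, 0.493] rz -0.0; 
hook [497.4  28.  -27.3] 0.0074593545868992805
```

View pics/c2.png

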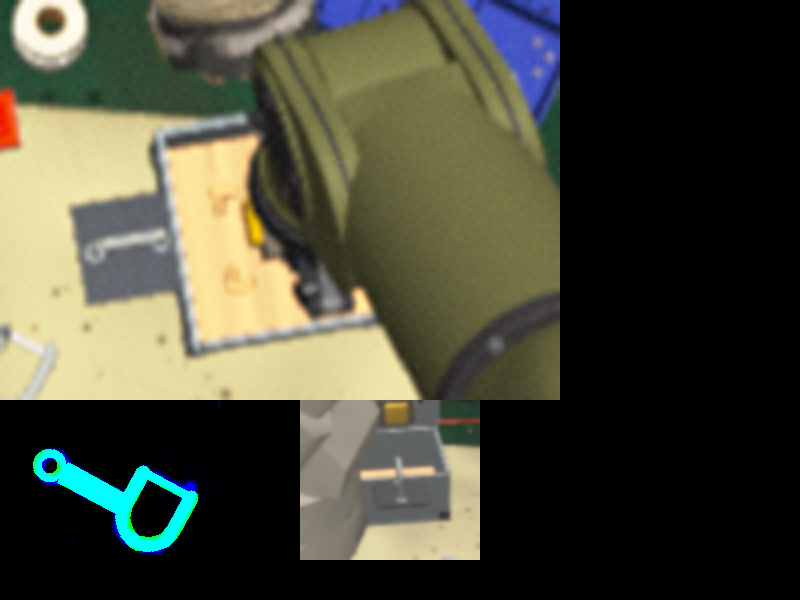

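View pics/s1.png

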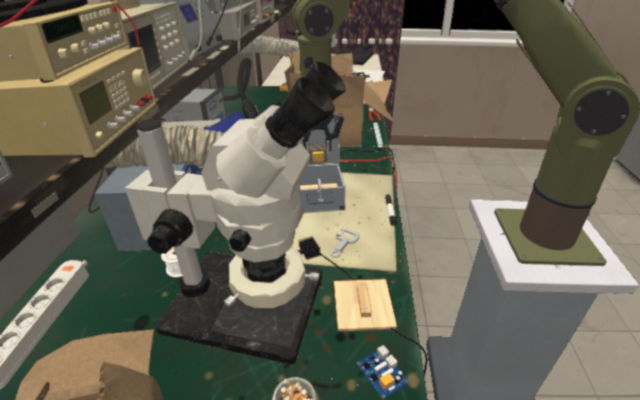

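Run:
```python
from h import *
im,d=ctrl.get_image("top"); W=cloud("top",d)*1000
# arm heights over the lid zone
c,s=np.cos(np.radians(-79.2)),np.sin(np.radians(-79.2))
X=(W[...,0]-587.6)*c+(W[...,1]+133.8)*s; Y=-(W[...,0]-587.6)*s+(W[...,1]+133.8)*c; Z=W[...,2]
for y0 in range(-140,101,40):
    print("y",y0,[(x0,int(np.nanmin(Z[m])),int(np.nanmax(Z[m]))) for x0 in range(40,181,20) if (m:=(X>x0)&(X<x0+20)&(Y>y0)&(Y<y0+40)).sum()>3])
```

```text
y -140 [(40, -5, 677), (60, -6, 5), (80, -2, 3)]
y -100 [(40, -6, 632), (60, -6, 16)]
y -60 [(40, 6, 574)]
y -20 [(40, 535, 543), (180, -6, 4)]
y 20 [(180, -4, 36)]
y 60 [(160, -2, 6), (180, -4, 28)]
y 100 [(40, 15, 117), (60, -3, 37), (80, -2, 31), (100, -1, 8), (160, -4, 31), (180, -6, 31)]
```

>>> {"api": "step_arm", "payload": {
  "offset": [
    [-0.03,0.05,0.3],
    [0,0,0.35],
    [0,0,0.35],
    [0,0,0.1],
    [0,0,0]
  ],
  "rot": [
    [0,0,0],
    [0,0,0],
    [0,0,0],
    [0,0,0],
    [0,0,0]
  ]
}}

```text
time: 5.95
position: [0.5872, -0.1332, 0.0602]
ee_rot: [-3.139, -0.001, 1.759]
wrist_force: [-0.1, -0.3, -2.8]
width: 0.0449
gripper_force: 63.5
```

>>> {"api": "step_arm", "payload": {
  "offset": [
    [0,0,0],
    [0,0,0],
    [0,0,0],
    [0,0,0],
    [0,0,0]
  ],
  "rot": [
    [0,0,0],
    [0,0,0],
    [0,0,0],
    [0,0,0],
    [0,0,0]
  ]
}}

```text
time: 6.45
position: [0.5882, -0.1335, 0.0615]
ee_rot: [3.141, 0.0, 1.759]
wrist_force: [0.7, -0.2, -3.5]
width: 0.045
gripper_force: 63.5
```

>>> {"api": "step_arm", "payload": {
  "offset": [
    [0,0,0.15],
    [0,0,0.15],
    [0,0,0.08],
    [0,0,0.05],
    [0,0,0.05]
  ],
  "rot": [
    [0,0,0],
    [0,0,0],
    [0,0,0],
    [0,0,0],
    [0,0,0]
  ]
}}

```text
time: 6.95
position: [0.5872, -0.1334, 0.0271]
ee_rot: [-3.139, 0.001, 1.759]
wrist_force: [-13.2, 0.6, 46.6]
width: 0.0449
gripper_force: 69.8
```

>>> {"api": "step_arm", "payload": {
  "offset": [
    [0,0,0.02],
    [0,0,0],
    [0,0,0],
    [0,0,0],
    [0,0,0]
  ],
  "rot": [
    [0,0,0],
    [0,0,0],
    [0,0,0],
    [0,0,0],
    [0,0,0]
  ]
}}

```text
time: 7.45
position: [0.5872, -0.1334, 0.0272]
ee_rot: [-3.141, 0.002, 1.759]
wrist_force: [-10.3, 0.6, 27.9]
width: 0.0449
gripper_force: 67.6
```

>>> {"api": "step_arm", "payload": {
  "offset": [
    [0,0,0],
    [0,0,0],
    [0,0,0],
    [0,0,-0.3],
    [0,0,-0.6]
  ],
  "rot": [
    [0,0,0],
    [0,0,0],
    [0,0,0],
    [0,0,0],
    [0,0,0]
  ],
  "fingers": 0.5
}}

```text
time: 7.95
position: [0.5855, -0.1332, 0.0885]
ee_rot: [-3.135, -0.002, 1.759]
wrist_force: [0.4, 0.4, -0.5]
width: 0.064
gripper_force: 0.0
```

>>> {"api": "step_arm", "payload": {
  "offset": [
    [0,0,-0.6],
    [-0.4,-0.5,-0.1],
    [-0.4,-0.5,0],
    [-0.4,-0.5,0],
    [-0.4,-0.5,0]
  ],
  "rot": [
    [0,0,0],
    [0,0,0],
    [0,0,0],
    [0,0,0],
    [0,0,0]
  ]
}}

```text
time: 8.45
position: [0.4625, -0.2802, 0.1436]
ee_rot: [3.14, 0.0, 1.76]
wrist_force: [-0.1, -1.0, -0.8]
width: 0.0641
gripper_force: 0.0
```

```bash
cat > fit.py <<'E'
from h import *
from scipy.optimize import minimize
from scipy.ndimage import distance_transform_edt
def seg(a,b,n=40): return np.linspace(a,b,n)
def rectp(w,h,z):
    c=np.array([(-w/2,-h/2,z),(w/2,-h/2,z),(w/2,h/2,z),(-w/2,h/2,z)])
    return np.vstack([seg(c[i],c[(i+1)%4]) for i in range(4)])
def fit(cam_,im,name,P,x0,y0,a0,lo=25,hi=70):
    K,D,M,t=cam(cam_); rv=cv2.Rodrigues(M.T)[0]; tv=-M.T@t
    g=cv2.cvtColor(cv2.resize(im,None,fx=4,fy=4,interpolation=cv2.INTER_CUBIC),cv2.COLOR_RGB2GRAY)
    e=cv2.Canny(cv2.GaussianBlur(g,(5,5),0),lo,hi); dt=np.minimum(distance_transform_edt(e==0),16)
    def cost(v):
        c,s=np.cos(np.radians(v[2])),np.sin(np.radians(v[2]))
        Q=np.c_[v[0]+c*P[:,0]-s*P[:,1],v[1]+s*P[:,0]+c*P[:,1],P[:,2]]/1000
        i=np.clip((cv2.projectPoints(Q,rv,tv,K,D)[0].reshape(-1,2)*4+1.5).round().astype(int),0,[g.shape[1]-1,g.shape[0]-1])
        return dt[i[:,1],i[:,0]].mean()
    b=min((minimize(cost,[x0+dx,y0+dy,a0+da],method="Nelder-Mead",options=dict(initial_simplex=np.array([[x0+dx,y0+dy,a0+da]]*4)+np.array([[0,0,0],[2,0,0],[0,2,0],[0,0,2]]))) for dx in(-4,0,4) for dy in(-4,0,4) for da in(-2,0,2)),key=lambda r:r.fun)
    print(name,np.round(b.x,1),"cost",round(b.fun,2)); return b.x
def caseframe(W,c0=(587.6,-133.8,-79.2)):
    c,s=np.cos(np.radians(c0[2])),np.sin(np.radians(c0[2])); W=W*1000
    return (W[...,0]-c0[0])*c+(W[...,1]-c0[1])*s, -(W[...,0]-c0[0])*s+(W[...,1]-c0[1])*c, W[...,2]
E
python3 - <<'E'
from fit import *
from plan import here,plan
im,d=save("top","pics/t2.png"); W=cloud("top",d); X,Y,Z=caseframe(W)
fit("top",im,"trafo in case",rectp(38,46,50),587.6,-133.8,-79.2)
m=(abs(X)<16)&(abs(Y)<20); A=np.c_[X[m],Y[m],np.ones(m.sum())]; q=np.linalg.lstsq(A,Z[m],rcond=None)[0]; print("top plane",q,np.median(Z[m]))
m=(Z>85)&(X>55)&(X<190)&(abs(Y)<60)&(Z<300); a=np.polyfit(Z[m],X[m],1); print("lid angle",np.pi/2+np.arctan(a[0]))
h=here(); plan(h,(440,0,150,100),(459.8,237.8,80,96.9))
cv2.imwrite("pics/c3.png",cv2.resize(im[130:230,290:430],None,fx=4,fy=4,interpolation=cv2.INTER_CUBIC)[...,::-1])
E
```

```text
trafo in case [ 585.6 -134.8  -75.3] cost 1.33
top plane [ 3.28181251e-02 -6.67918918e-03  4.81056541e+01] 48.156079287175245
lid angle 2.0361366193058386
time 8.5 pos [ 453.2 -290.   142.4] rot [-3.1304  0.0047  1.7467] j [ 0.77  0.74 -0.49  1.9   0.57  0.65  0.1 ] F [-6.6 -5.3 -0.5] w 63.6 g 0.0
-> (440, 0, 150, 100) rows 7: [0.548, 0.072, -0.015] rz 0.0; [0.548, 0.072, -0.015] rz 0.0; [0.548, 0.072, -0.015] rz 0.0; [0.548, 0.072, -0.015] rz 0.0; [0.548, 0.071, -0.015] rz 0.0; [0.548, 0.071, -0.015] rz 0.0; [0.548, 0.071, -0.015] rz 0.0; 
-> (459.8, 237.8, 80, 96.9) rows 6: [0.513, 0.135, 0.156] rz 0.018; [0.514, 0.13, 0.156] rz 0.018; [0.515, 0.126, 0.156] rz 0.018; [0.516, 0.121, 0.156] rz 0.018; [0.517, 0.117, 0.156] rz 0.018; [0.518, 0.112, 0.156] rz 0.018;
```

View pics/c3.png

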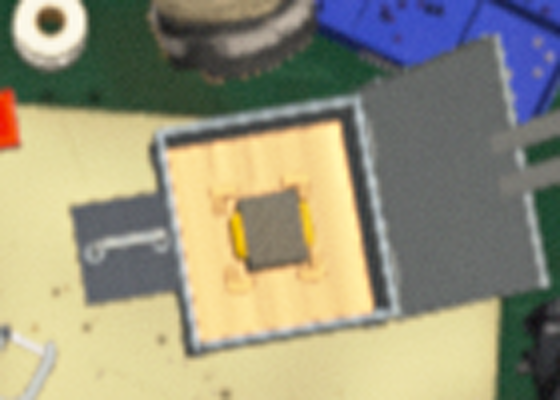

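The transformer sits among the four cleats at about (273,228) in the crop. The lid now leans fully back because I brushed it on the way out, which does no harm. I'll press the transformer once more with the fingers shut, to be sure step 1 counts.

Run:
```python
from plan import *
h=here(); plan(h,(440,-150,150,100.8),(585.8,-134.5,120,100.8))
```

```text
time 8.5 pos [ 453.2 -290.   142.4] rot [-3.1304  0.0047  1.7467] j [ 0.77  0.74 -0.49  1.9   0.57  0.65  0.1 ] F [-6.6 -5.3 -0.5] w 63.6 g 0.0
-> (440, -150, 150, 100.8) rows 3: [0.623, 0.051, -0.034] rz -0.008; [0.623, 0.054, -0.034] rz -0.008; [0.622, 0.056, -0.034] rz -0.008; 
-> (585.8, -134.5, 120, 100.8) rows 4: [-0.04, 0.487, 0.1] rz -0.0; [-0.04, 0.487, 0.1] rz -0.0; [-0.04, 0.487, 0.1] rz -0.0; [-0.04, 0.487, 0.1] rz -0.0;
```

>>> {"api": "step_arm", "payload": {
  "offset": [
    [0.62,0.05,-0.03],
    [0.62,0.05,-0.03],
    [0.62,0.05,-0.03],
    [0,0,0],
    [0,0.4,0]
  ],
  "rot": [
    [0,0,0],
    [0,0,0],
    [0,0,0],
    [0,0,0],
    [0,0,0]
  ],
  "fingers": -1
}}

```text
time: 9.0
position: [0.4736, -0.1341, 0.1499]
ee_rot: [-3.134, 0.0, 1.761]
wrist_force: [1.2, -1.2, -0.4]
width: -0.0003
gripper_force: 0.0
```

Run:
```python
from plan import *
h=here(); plan(h,(585.8,-134.5,100,100.8))
```

```text
time 9.0 pos [ 473.6 -134.1  149.9] rot [-3.1343e+00  3.0000e-04  1.7613e+00] j [ 0.46  0.68 -0.46  2.02  0.56  0.56 -0.2 ] F [ 1.2 -1.2 -0.4] w -0.3 g 0.0
-> (585.8, -134.5, 100, 100.8) rows 3: [-0.096, 0.489, 0.222] rz 0.001; [-0.096, 0.489, 0.222] rz 0.001; [-0.095, 0.49, 0.222] rz 0.001;
```

>>> {"api": "step_arm", "payload": {
  "offset": [
    [-0.09,0.48,0.22],
    [-0.09,0.48,0.22],
    [-0.09,0.48,0.22],
    [0,0,0.15],
    [0,0,0]
  ],
  "rot": [
    [0,0,0],
    [0,0,0],
    [0,0,0],
    [0,0,0],
    [0,0,0]
  ]
}}

```text
time: 9.5
position: [0.5862, -0.1343, 0.0873]
ee_rot: [-3.138, -0.001, 1.759]
wrist_force: [-1.2, -0.2, 0.2]
width: -0.0003
gripper_force: 0.0
```

>>> {"api": "step_arm", "payload": {
  "offset": [
    [0,0,0.25],
    [0,0,0.15],
    [0,0,0.08],
    [0,0,0.04],
    [0,0,0]
  ],
  "rot": [
    [0,0,0],
    [0,0,0],
    [0,0,0],
    [0,0,0],
    [0,0,0]
  ]
}}

```text
time: 10.0
position: [0.5872, -0.1344, 0.0506]
ee_rot: [-3.141, 0.0, 1.759]
wrist_force: [-0.5, -0.3, -0.0]
width: 0.0001
gripper_force: 0.0
```

>>> {"api": "step_arm", "payload": {
  "offset": [
    [0,0,0.02],
    [0,0,0.02],
    [0,0,0.02],
    [0,0,0],
    [0,0,0]
  ],
  "rot": [
    [0,0,0],
    [0,0,0],
    [0,0,0],
    [0,0,0],
    [0,0,0]
  ]
}}

```text
time: 10.5
position: [0.588, -0.1344, 0.0495]
ee_rot: [3.14, 0.002, 1.759]
wrist_force: [-6.1, 1.0, 22.4]
width: -0.0001
gripper_force: 11.5
```

>>> {"api": "step_arm", "payload": {
  "offset": [
    [0,0,0],
    [0,0,-0.6],
    [0,0,-0.6],
    [0.1,-0.5,-0.1],
    [0.3,-0.5,0]
  ],
  "rot": [
    [0,0,0],
    [0,0,0],
    [0,0,0],
    [0,0,0],
    [0,0,0]
  ]
}}

```text
time: 11.0
position: [0.51, -0.1208, 0.146]
ee_rot: [3.135, 0.003, 1.755]
wrist_force: [0.5, 0.9, 0.1]
width: 0.0001
gripper_force: 0.0
```

Run:
```python
from plan import *
h=here(); plan(h,(460,0,150,100.8),(459.8,237.8,80,96.9))
```

```text
time 11.0 pos [ 510.  -120.8  146. ] rot [3.1347 0.0032 1.7546] j [ 0.42  0.72 -0.46  1.95  0.55  0.59 -0.22] F [0.5 0.9 0.1] w 0.1 g 0.0
-> (460, 0, 150, 100.8) rows 3: [0.569, -0.12, -0.018] rz -0.003; [0.569, -0.12, -0.018] rz -0.003; [0.569, -0.119, -0.018] rz -0.003; 
-> (459.8, 237.8, 80, 96.9) rows 6: [0.519, 0.099, 0.156] rz 0.023; [0.52, 0.093, 0.156] rz 0.023; [0.521, 0.087, 0.156] rz 0.023; [0.522, 0.081, 0.156] rz 0.023; [0.523, 0.075, 0.156] rz 0.023; [0.524, 0.069, 0.156] rz 0.023;
```

>>> {"api": "step_arm", "payload": {
  "offset": [
    [0.57,-0.12,0],
    [0.57,-0.12,0],
    [0.57,-0.12,0],
    [0.52,0.1,0.15],
    [0.52,0.09,0.15]
  ],
  "rot": [
    [0,0,0],
    [0,0,0],
    [0,0,0],
    [0,0,0.023],
    [0,0,0.023]
  ],
  "fingers": 0
}}

```text
time: 11.5
position: [0.4576, 0.083, 0.1216]
ee_rot: [3.139, 0.0, 1.735]
wrist_force: [2.4, -0.4, 0.1]
width: 0.0429
gripper_force: 0.0
```

>>> {"api": "step_arm", "payload": {
  "offset": [
    [0.52,0.09,0.15],
    [0.52,0.08,0.15],
    [0.52,0.07,0.15],
    [0.52,0.07,0.15],
    [0,0,0]
  ],
  "rot": [
    [0,0,0.023],
    [0,0,0.023],
    [0,0,0.023],
    [0,0,0.023],
    [0,0,0]
  ]
}}

```text
time: 12.0
position: [0.4567, 0.2479, 0.0757]
ee_rot: [3.139, -0.008, 1.699]
wrist_force: [-0.5, 0.3, 0.9]
width: 0.0427
gripper_force: 0.0
```

>>> {"api": "step_arm", "payload": {
  "offset": [
    [0,0,0],
    [0,0,0],
    [0,0,0],
    [0,0,0],
    [0,0,0]
  ],
  "rot": [
    [0,0,0],
    [0,0,0],
    [0,0,0],
    [0,0,0],
    [0,0,0]
  ]
}}

```text
time: 12.5
position: [0.4579, 0.2383, 0.0763]
ee_rot: [3.141, 0.0, 1.688]
wrist_force: [0.2, 0.4, -0.5]
width: 0.0427
gripper_force: 0.0
```

Run:
```python
from plan import *
h=here(); plan(h,(459.8,237.8,40,96.9),(459.8,237.8,11,96.9))
```

```text
time 12.5 pos [457.9 238.3  76.3] rot [3.1413e+00 2.0000e-04 1.6885e+00] j [-0.42  0.81 -0.25  2.01  0.5   0.38 -0.94] F [ 0.2  0.4 -0.5] w 42.7 g 0.0
-> (459.8, 237.8, 40, 96.9) rows 1: [-0.01, 0.025, 0.483] rz -0.006; 
-> (459.8, 237.8, 11, 96.9) rows 1: [0.0, 0.0, 0.387] rz -0.0;
```

>>> {"api": "step_arm", "payload": {
  "offset": [
    [-0.01,0.025,0.3],
    [0,0,0.3],
    [0,0,0.2],
    [0,0,0.06],
    [0,0,0]
  ],
  "rot": [
    [0,0,0],
    [0,0,0],
    [0,0,0],
    [0,0,0],
    [0,0,0]
  ]
}}

```text
time: 13.0
position: [0.4592, 0.2383, 0.0112]
ee_rot: [-3.141, 0.001, 1.69]
wrist_force: [0.3, 0.8, 0.3]
width: 0.043
gripper_force: 0.0
```

>>> {"api": "step_arm", "payload": {
  "offset": [
    [0,0,0],
    [0,0,0],
    [0,0,0],
    [0,0,0],
    [0,0,0]
  ],
  "rot": [
    [0,0,0],
    [0,0,0],
    [0,0,0],
    [0,0,0],
    [0,0,0]
  ],
  "fingers": -1
}}

```text
time: 13.5
position: [0.46, 0.2388, 0.0126]
ee_rot: [3.14, -0.001, 1.69]
wrist_force: [-0.5, -0.2, 6.5]
width: 0.0182
gripper_force: 60.6
```

>>> {"api": "step_arm", "payload": {
  "offset": [
    [0,0,0],
    [0,0,-0.3],
    [0,0,-0.6],
    [0,0,-0.6],
    [0,0,0]
  ],
  "rot": [
    [0,0,0],
    [0,0,0],
    [0,0,0],
    [0,0,0],
    [0,0,0]
  ]
}}

```text
time: 14.0
position: [0.4624, 0.2405, 0.1292]
ee_rot: [3.132, -0.005, 1.689]
wrist_force: [-0.2, -0.3, -1.5]
width: 0.0178
gripper_force: 59.7
```

Run:
```python
from plan import *
h=here(); plan(h,(440,100,165,70),(440,-40,165,40),(587.6,-133.8,165,10.8))
```

```text
time 14.0 pos [462.4 240.5 129.2] rot [ 3.1324 -0.0048  1.6891] j [-0.37  0.72 -0.33  1.98  0.46  0.5  -0.91] F [-0.2 -0.3 -1.5] w 17.8 g 59.7
-> (440, 100, 165, 70) rows 4: [-0.456, -0.13, -0.119] rz 0.234; [-0.468, -0.075, -0.119] rz 0.234; [-0.474, -0.02, -0.119] rz 0.234; [-0.473, 0.035, -0.119] rz 0.234; 
-> (440, -40, 165, 40) rows 4: [-0.439, 0.16, -0.0] rz 0.262; [-0.414, 0.215, -0.0] rz 0.262; [-0.382, 0.268, -0.0] rz 0.262; [-0.344, 0.315, -0.0] rz 0.262; 
-> (587.6, -133.8, 165, 10.8) rows 4: [0.176, 0.556, -0.0] rz 0.255; [0.245, 0.529, -0.0] rz 0.255; [0.31, 0.493, -0.0] rz 0.255; [0.371, 0.45, -0.0] rz 0.255;
```

>>> {"api": "step_arm", "payload": {
  "offset": [
    [-0.46,-0.13,-0.12],
    [-0.47,-0.08,-0.12],
    [-0.47,-0.02,-0.12],
    [-0.47,0.03,-0.12],
    [-0.44,0.16,0]
  ],
  "rot": [
    [0,0,0.234],
    [0,0,0.234],
    [0,0,0.234],
    [0,0,0.234],
    [0,0,0.262]
  ]
}}

```text
time: 14.5
position: [0.4356, 0.0618, 0.1607]
ee_rot: [3.141, 0.0, 1.086]
wrist_force: [0.5, -0.6, -1.7]
width: 0.0181
gripper_force: 59.7
```

>>> {"api": "step_arm", "payload": {
  "offset": [
    [-0.41,0.21,0],
    [-0.38,0.27,0],
    [-0.34,0.31,0],
    [0.18,0.55,0],
    [0.25,0.53,0]
  ],
  "rot": [
    [0,0,0.262],
    [0,0,0.262],
    [0,0,0.262],
    [0,0,0.255],
    [0,0,0.255]
  ]
}}

```text
time: 15.0
position: [0.5098, -0.0888, 0.1598]
ee_rot: [-3.141, 0.002, 0.436]
wrist_force: [0.7, 0.5, -2.1]
width: 0.0182
gripper_force: 59.7
```

>>> {"api": "step_arm", "payload": {
  "offset": [
    [0.31,0.49,0],
    [0.37,0.45,0],
    [0,0,0],
    [0,0,0],
    [0,0,0]
  ],
  "rot": [
    [0,0,0.255],
    [0,0,0.255],
    [0,0,0],
    [0,0,0],
    [0,0,0]
  ]
}}

```text
time: 15.5
position: [0.5824, -0.1329, 0.1594]
ee_rot: [-3.14, 0.003, 0.189]
wrist_force: [-0.6, -0.6, -2.4]
width: 0.0182
gripper_force: 59.7
```

Run:
```python
from fit import *
from plan import *
h=here(); plan(h,(587.6,-133.8,95,10.8))
im,d=save("top","pics/t4.png")
im2,d2=save("side","pics/s4.png")
A=cv2.resize(im[130:230,290:430],None,fx=4,fy=4,interpolation=cv2.INTER_CUBIC)[...,::-1]
B=cv2.resize(im2[60:230,240:400],None,fx=1.5,fy=1.5)[...,::-1]
O=np.zeros((400,800,3),np.uint8);O[:400,:560]=A;O[:255,560:800]=B
cv2.imwrite("pics/c4.png",O)
```

```text
time 15.5 pos [ 582.4 -132.9  159.4] rot [-3.1402e+00  2.6000e-03  1.8920e-01] j [ 0.17  0.74 -0.04  1.72  0.04  0.68 -1.28] F [-0.6 -0.6 -2.4] w 18.2 g 59.7
-> (587.6, -133.8, 95, 10.8) rows 2: [0.033, 0.012, 0.429] rz 0.001; [0.033, 0.012, 0.429] rz 0.001;
```

View pics/c4.png

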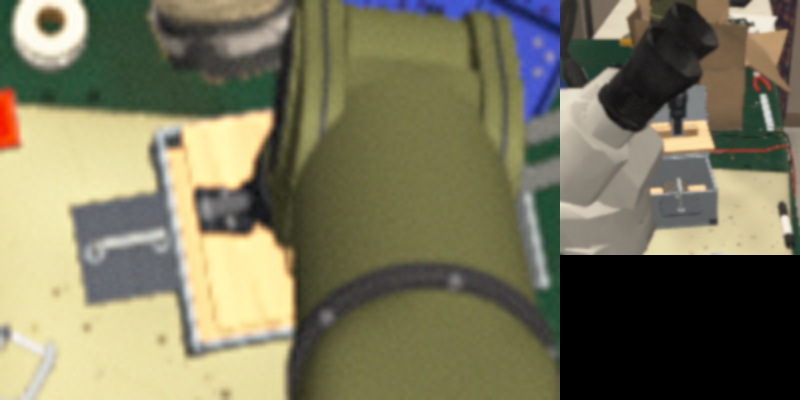

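>>> {"api": "step_arm", "payload": {
  "offset": [
    [0.033,0.01,0.3],
    [0.033,0.01,0.3],
    [0,0,0.2],
    [0,0,0],
    [0,0,0]
  ],
  "rot": [
    [0,0,0],
    [0,0,0],
    [0,0,0],
    [0,0,0],
    [0,0,0]
  ]
}}

```text
time: 16.1
position: [0.589, -0.1342, 0.1003]
ee_rot: [-3.142, 0.0, 0.188]
wrist_force: [-0.1, 0.5, -1.6]
width: 0.0182
gripper_force: 59.7
```

>>> {"api": "step_arm", "payload": {
  "offset": [
    [0,0,0],
    [0,0,0],
    [0,0,0.1],
    [0,0,0.1],
    [0,0,0]
  ],
  "rot": [
    [0,0,0],
    [0,0,0],
    [0,0,0],
    [0,0,0],
    [0,0,0]
  ]
}}

```text
time: 16.6
position: [0.5882, -0.1342, 0.0837]
ee_rot: [-3.141, 0.002, 0.188]
wrist_force: [-0.8, 0.3, -1.5]
width: 0.0185
gripper_force: 59.7
```

Inside the rim with no contact, so I'll lower on.

>>> {"api": "step_arm", "payload": {
  "offset": [
    [0,0,0.08],
    [0,0,0.08],
    [0,0,0.06],
    [0,0,0.04],
    [0,0,0]
  ],
  "rot": [
    [0,0,0],
    [0,0,0],
    [0,0,0],
    [0,0,0],
    [0,0,0]
  ]
}}

```text
time: 17.1
position: [0.5889, -0.1344, 0.065]
ee_rot: [-3.141, 0.001, 0.188]
wrist_force: [-0.6, -0.2, -0.9]
width: 0.0181
gripper_force: 59.7
```

>>> {"api": "step_arm", "payload": {
  "offset": [
    [0,0,0.03],
    [0,0,0.02],
    [0,0,0],
    [0,0,0],
    [0,0,0]
  ],
  "rot": [
    [0,0,0],
    [0,0,0],
    [0,0,0],
    [0,0,0],
    [0,0,0]
  ]
}}

```text
time: 17.6
position: [0.5895, -0.1345, 0.0621]
ee_rot: [3.141, -0.001, 0.188]
wrist_force: [-1.2, 1.0, 1.8]
width: 0.0178
gripper_force: 60.2
```

>>> {"api": "step_arm", "payload": {
  "offset": [
    [0,0,0.02],
    [0,0,0.02],
    [0,0,0],
    [0,0,0],
    [0,0,0]
  ],
  "rot": [
    [0,0,0],
    [0,0,0],
    [0,0,0],
    [0,0,0],
    [0,0,0]
  ]
}}

```text
time: 18.1
position: [0.5895, -0.1345, 0.062]
ee_rot: [3.141, -0.001, 0.187]
wrist_force: [-5.8, 1.9, 24.3]
width: 0.0182
gripper_force: 62.9
```

>>> {"api": "step_arm", "payload": {
  "offset": [
    [0,0,0],
    [0,0,0],
    [0,0,-0.3],
    [0,0,-0.6],
    [0,0,-0.6]
  ],
  "rot": [
    [0,0,0],
    [0,0,0],
    [0,0,0],
    [0,0,0],
    [0,0,0]
  ],
  "fingers": 0
}}

```text
time: 18.6
position: [0.5885, -0.1343, 0.1713]
ee_rot: [-3.141, 0.003, 0.188]
wrist_force: [0.7, -0.8, 1.1]
width: 0.043
gripper_force: 0.0
```

>>> {"api": "step_arm", "payload": {
  "offset": [
    [-0.48,0,-0.1],
    [-0.48,0,0],
    [-0.48,0,0],
    [-0.48,0,0],
    [0,0,0]
  ],
  "rot": [
    [0,0,0],
    [0,0,0],
    [0,0,0],
    [0,0,0],
    [0,0,0]
  ],
  "fingers": -1
}}

```text
time: 19.1
position: [0.441, -0.1626, 0.1783]
ee_rot: [-3.14, 0.008, 0.184]
wrist_force: [-0.2, -0.2, -0.2]
width: -0.0001
gripper_force: 0.0
```

```bash
cat >> plan.py <<'E'
def incase(h):
    c,s=np.cos(np.radians(-79.2)),np.sin(np.radians(-79.2)); dx,dy=h[0]-587.6,h[1]+133.8
    print("case frame TCP",round(c*dx+s*dy,1),round(-s*dx+c*dy,1),round(h[2],1))
E
python3 - <<'E'
from fit import *
from plan import *
h=here(); incase(h)
im,d=save("top","pics/t5.png"); W=cloud("top",d); X,Y,Z=caseframe(W)
b=fit("top",im,"board",rectp(110,120,58),587.6,-133.8,-79.2)
m=(abs(X)<50)&(abs(Y)<52)&(abs(X)>16)&np.isfinite(Z)&(Z<75); A=np.c_[X[m],Y[m],np.ones(m.sum())]; print("board plane",m.sum(),np.linalg.lstsq(A,Z[m],rcond=None)[0])
m=(abs(X)<6)&(abs(Y)<30); print("batten z",np.nanmedian(Z[m]))
for y0 in (-73,-50,-19,0,25,50):
    m=(Z>80)&(X>65)&(X<170)&(Y>y0)&(Y<y0+20)&(Z<300); print(y0,m.sum(),np.polyfit(Z[m],X[m],1) if m.sum()>10 else "", (X[m].max(),Z[m].max()) if m.sum() else "")
E
```

```text
time 19.1 pos [ 441.  -162.6  178.3] rot [-3.14    0.0082  0.1836] j [ 0.29  0.58 -0.05  2.07  0.07  0.49 -1.2 ] F [-0.2 -0.2 -0.2] w -0.1 g 0.0
case frame TCP 0.8 -149.4 178.3
board [ 591.3 -136.2  -79.2] cost 6.89
board plane 1129 [ 3.56472203e-02 -6.08022928e-03  5.50495980e+01]
batten z 71.85633465677554
-73 302 [ 0.50262547 27.62200222] (np.float64(130.09554701195566), np.float64(195.7436778086239))
-50 308 [ 0.50201931 28.07545151] (np.float64(128.18155966925917), np.float64(195.62472957062127))
-19 413 [ 0.50130861 28.12371293] (np.float64(152.9185682646871), np.float64(247.68030185966006))
0 415 [ 0.50554835 27.50934712] (np.float64(154.31106320454217), np.float64(247.6296037342678))
25 300 [ 0.50594361 27.75237603] (np.float64(129.35888584443438), np.float64(196.31240926392525))
50 298 [ 0.50146542 28.04896996] (np.float64(129.06433739606067), np.float64(199.38308860010446))
```

Run:
```python
from fit import *
W=np.load("W.npy"); X,Y,Z=caseframe(W)
def pl(n,m):
    A=np.c_[X[m],Y[m],np.ones(m.sum())]; print(n,m.sum(),np.round(np.linalg.lstsq(A,Z[m],rcond=None)[0],4))
pl("floor",(abs(X)<50)&(abs(Y)<52)&(Z<14)&(Z>0))
pl("rim",(abs(X)<68)&(abs(Y)<72)&(Z>69)&(Z<80))
pl("bench",(X>-250)&(X<150)&(Y>-190)&(Y<-90)&(abs(Z)<8))
```

```text
floor 1330 [2.6000e-03 1.5000e-03 9.3167e+00]
rim 530 [ 1.04000e-02 -3.00000e-04  7.43396e+01]
bench 5628 [0.0009 0.0026 0.0229]
```

Run:
```python
from fit import *
d=np.median([ctrl.get_image("top")[1] for _ in range(5)],0); W=cloud("top",d); X,Y,Z=caseframe(W)
for x0 in range(-60,60,8):
    m=(X>x0)&(X<x0+8)&(abs(Y)<50); print(x0+4,m.sum(),[round(float(np.percentile(Z[m],p)),1) for p in(10,50,90)])
for y0 in range(-70,70,10):
    m=(Y>y0)&(Y<y0+10)&(abs(X)<45)&(abs(X)>16); print("y",y0+5,m.sum(),[round(float(np.percentile(Z[m],p)),1) for p in(10,50,90)])
```

```text
-56 43 [8.5, 10.3, 72.5]
-48 183 [9.3, 55.1, 57.1]
-40 125 [54.4, 56.2, 57.6]
-32 123 [54.6, 56.1, 57.9]
-24 127 [53.9, 56.2, 57.8]
-16 125 [54.2, 55.9, 57.6]
-8 152 [55.1, 57.2, 72.4]
0 124 [56.1, 71.3, 73.2]
8 124 [56.4, 71.8, 73.3]
16 101 [54.4, 56.2, 68.9]
24 122 [54.6, 56.1, 57.6]
32 126 [54.4, 56.0, 57.7]
40 124 [54.5, 56.1, 57.6]
48 126 [54.5, 55.8, 57.4]
56 89 [54.5, 55.9, 57.6]
y -65 65 [9.1, 73.6, 75.8]
y -55 116 [9.1, 55.0, 57.4]
y -45 89 [54.7, 56.3, 57.7]
y -35 93 [54.2, 55.9, 58.0]
y -25 92 [54.0, 55.9, 57.7]
y -15 91 [54.7, 56.5, 57.8]
y -5 92 [54.4, 56.0, 57.3]
y 5 92 [54.5, 56.1, 57.9]
y 15 91 [54.4, 56.0, 57.5]
y 25 88 [54.6, 56.3, 57.8]
y 35 89 [54.5, 55.9, 57.6]
y 45 90 [54.3, 56.1, 57.7]
y 55 93 [54.4, 56.1, 58.1]
y 65 106 [48.4, 66.2, 74.7]
```

Board is flat and level; the lid edge is at case (130, z 196). Next I move round behind the lid.

>>> {"api": "step_arm", "payload": {
  "offset": [
    [0,0.46,0],
    [0,0.46,0],
    [0,0.46,0],
    [0,0.46,0],
    [0,0.46,0]
  ],
  "rot": [
    [0,0,0],
    [0,0,0],
    [0,0,0],
    [0,0,0],
    [0,0,0]
  ]
}}

```text
time: 19.9
position: [0.4811, -0.332, 0.1786]
ee_rot: [3.142, -0.001, 0.189]
wrist_force: [-0.1, 0.2, -0.1]
width: -0.0
gripper_force: 0.0
```

>>> {"api": "step_arm", "payload": {
  "offset": [
    [0,0,0],
    [0.3,0,0],
    [0.43,0,0],
    [0.43,0,0],
    [0,0,0]
  ],
  "rot": [
    [0,0,0],
    [0,0,0],
    [0,0,0],
    [0,0,0],
    [0,0,0]
  ]
}}

```text
time: 20.4
position: [0.5717, -0.3103, 0.1785]
ee_rot: [-3.14, -0.006, 0.194]
wrist_force: [0.4, 0.9, 0.1]
width: -0.0006
gripper_force: 0.0
```

```bash
python3 -c "
from plan import *
incase(here())"
```

```text
time 20.4 pos [ 571.7 -310.3  178.5] rot [-3.1405 -0.0062  0.1944] j [ 0.47  0.78 -0.09  1.54  0.08  0.82 -1.01] F [0.4 0.9 0.1] w -0.6 g 0.0
case frame TCP 170.4 -48.7 178.5
```

>>> {"api": "step_arm", "payload": {
  "offset": [
    [-0.18,0,0],
    [0,-0.25,-0.02],
    [0,-0.3,-0.04],
    [0,-0.3,-0.05],
    [0,-0.3,-0.05]
  ],
  "rot": [
    [0,0,0],
    [0,0,0],
    [0,0,0],
    [0,0,0],
    [0,0,0]
  ]
}}

```text
time: 20.9
position: [0.536, -0.2331, 0.1913]
ee_rot: [3.139, -0.001, 0.187]
wrist_force: [1.0, -2.3, -1.4]
width: 0.0001
gripper_force: 1.1
```

```bash
cat > lid.py <<'E'
from fit import *
def lid():
    im,d=ctrl.get_image("top"); W=cloud("top",d); X,Y,Z=caseframe(W)
    m=(Z>80)&(X<66)&(X>-70)&(Y>30)&(Y<70)&(Z<230)
    m2=(Z>80)&(X>40)&(X<170)&(Y>30)&(Y<70)&(Z<230); m=m2 if m2.sum()>100 else m
    if m.sum()<20: print("no lid pts",m.sum()); return
    i=np.argsort(Z[m])[-40:]; e=(np.median(X[m][i]),np.median(Z[m][i])); print("lid top pts",m.sum(),e,"theta",np.arctan2(e[1]-76,65-e[0]))
E
python3 -c "
from lid import *
from plan import *
incase(here()); lid()"
```

```text
time 20.9 pos [ 536.  -233.1  191.3] rot [ 3.1389e+00 -6.0000e-04  1.8670e-01] j [ 0.37  0.68 -0.07  1.74  0.07  0.72 -1.12] F [ 1.  -2.3 -1.4] w 0.1 g 1.1
case frame TCP 87.9 -69.3 191.3
lid top pts 256 (np.float64(72.74482582745915), np.float64(207.49813130493732)) theta 1.6296252178092328
```

>>> {"api": "step_arm", "payload": {
  "offset": [
    [0.08,-0.23,0.01],
    [0,-0.23,0.01],
    [0,-0.23,0.02],
    [0,-0.27,0.15],
    [0,-0.27,0.15]
  ],
  "rot": [
    [0,0,0],
    [0,0,0],
    [0,0,0],
    [0,0,0],
    [0,0,0]
  ]
}}

```text
time: 21.45
position: [0.5249, -0.1394, 0.1653]
ee_rot: [3.141, -0.002, 0.188]
wrist_force: [-0.5, -1.2, -0.0]
width: -0.0001
gripper_force: 0.8
```

```bash
python3 -c "
from lid import *
from plan import *
incase(here()); lid()"
```

```text
time 21.45 pos [ 524.9 -139.4  165.3] rot [ 3.1412e+00 -1.5000e-03  1.8780e-01] j [ 0.21  0.67 -0.05  1.89  0.06  0.58 -1.27] F [-0.5 -1.2 -0. ] w -0.1 g 0.8
case frame TCP -6.2 -62.6 165.3
lid top pts 113 (np.float64(45.78610543743329), np.float64(103.56233312292841)) theta 0.9620146325627101
```

>>> {"api": "step_arm", "payload": {
  "offset": [
    [0,-0.19,0.26],
    [0,-0.19,0.26],
    [0,-0.07,0.23],
    [0,-0.07,0.22],
    [0,0,0]
  ],
  "rot": [
    [0,0,0],
    [0,0,0],
    [0,0,0],
    [0,0,0],
    [0,0,0]
  ]
}}

```text
time: 22.0
position: [0.5158, -0.1005, 0.0909]
ee_rot: [-3.139, 0.004, 0.19]
wrist_force: [-1.3, -1.1, 0.9]
width: -0.0001
gripper_force: 0.0
```

>>> {"api": "step_arm", "payload": {
  "offset": [
    [0,0,0.06],
    [0,0,0.04],
    [0,0,0.04],
    [0,0,0.02],
    [0,0,0]
  ],
  "rot": [
    [0,0,0],
    [0,0,0],
    [0,0,0],
    [0,0,0],
    [0,0,0]
  ]
}}

```text
time: 22.5
position: [0.5179, -0.1025, 0.0811]
ee_rot: [3.141, -0.001, 0.188]
wrist_force: [-1.0, -0.5, 4.2]
width: -0.0
gripper_force: 1.9
```

```bash
python3 -c "
from plan import *
incase(here())"
```

```text
time 22.5 pos [ 517.9 -102.5   81.1] rot [ 3.1412e+00 -1.0000e-03  1.8750e-01] j [ 0.13  0.8  -0.03  1.98  0.07  0.36 -1.34] F [-1.  -0.5  4.2] w -0.0 g 1.9
case frame TCP -43.9 -62.6 81.1
```

>>> {"api": "step_arm", "payload": {
  "offset": [
    [0,0,0.015],
    [0,0,0],
    [0,0,-0.3],
    [0,0,-0.6],
    [0,0,0]
  ],
  "rot": [
    [0,0,0],
    [0,0,0],
    [0,0,0],
    [0,0,0],
    [0,0,0]
  ]
}}

```text
time: 23.0
position: [0.5208, -0.1032, 0.1514]
ee_rot: [3.138, -0.009, 0.187]
wrist_force: [1.3, 0.2, 0.1]
width: 0.0002
gripper_force: 0.0
```

Run:
```python
from fit import *
from plan import *
h=here(); plan(h,(480,0,150,36),(509.1,68.1,80,62.7))
im,d=save("top","pics/t6.png"); W=cloud("top",d); X,Y,Z=caseframe(W)
for x0 in range(-70,60,26):
    m=(X>x0)&(X<x0+26)&(abs(Y-30)<40); print("lid",x0+13,m.sum(),round(float(np.nanmedian(Z[m])),1))
m=(X>-126)&(X<-72)&(abs(Y)<18)&(abs(Y)>8); print("tongue",np.nanmedian(Z[m]))
m=(Z>100)&(Z<130)&(X<-60)&(X>-140)&(abs(Y)<15); print("staple",m.sum(),np.percentile(X[m],[3,97]) if m.sum() else "",np.median(Y[m]),np.median(Z[m]))
```

```text
time 23.0 pos [ 520.8 -103.2  151.4] rot [ 3.1382 -0.009   0.1869] j [ 0.13  0.68 -0.04  1.94  0.06  0.51 -1.33] F [1.3 0.2 0.1] w 0.2 g 0.0
-> (480, 0, 150, 36) rows 3: [-0.093, -0.485, 0.006] rz -0.294; [-0.021, -0.493, 0.006] rz -0.294; [0.051, -0.491, 0.006] rz -0.294; 
-> (509.1, 68.1, 80, 62.7) rows 4: [0.212, -0.127, 0.233] rz -0.233; [0.225, -0.101, 0.233] rz -0.233; [0.235, -0.074, 0.233] rz -0.233; [0.242, -0.046, 0.233] rz -0.233; 
lid -57 336 79.3
lid -31 131 79.5
lid -5 138 79.4
lid 21 174 79.7
lid 47 201 79.9
tongue 77.21220621055535
staple 51 [-115.35164435  -71.89578993] -0.8521301693793983 111.99074238038675
```

Lid shut flat, with the staple through the slot. Now the hook.

>>> {"api": "step_arm", "payload": {
  "offset": [
    [-0.09,-0.48,0],
    [-0.02,-0.49,0],
    [0.05,-0.49,0],
    [0.21,-0.13,0.2],
    [0.225,-0.1,0.2]
  ],
  "rot": [
    [0,0,-0.294],
    [0,0,-0.294],
    [0,0,-0.294],
    [0,0,-0.233],
    [0,0,-0.233]
  ],
  "fingers": 0
}}

```text
time: 23.55
position: [0.4905, 0.0357, 0.1162]
ee_rot: [-3.141, 0.0, 0.868]
wrist_force: [0.6, -0.6, -0.9]
width: 0.0427
gripper_force: 0.0
```

>>> {"api": "step_arm", "payload": {
  "offset": [
    [0.235,-0.075,0.2],
    [0.24,-0.045,0.2],
    [0,0,0],
    [0,0,0],
    [0,0,0]
  ],
  "rot": [
    [0,0,-0.233],
    [0,0,-0.233],
    [0,0,0],
    [0,0,0],
    [0,0,0]
  ]
}}

```text
time: 24.05
position: [0.5052, 0.0668, 0.0871]
ee_rot: [3.142, 0.002, 1.091]
wrist_force: [-0.2, -0.4, 0.9]
width: 0.043
gripper_force: 0.0
```

Run:
```python
from plan import *
h=here(); plan(h,(509.1,68.1,3.5,62.7))
```

```text
time 24.05 pos [505.2  66.8  87.1] rot [3.1416e+00 1.5000e-03 1.0915e+00] j [-0.12  0.78 -0.18  2.03  0.36  0.36 -1.06] F [-0.2 -0.4  0.9] w 43.0 g 0.0
-> (509.1, 68.1, 3.5, 62.7) rows 2: [0.02, 0.019, 0.557] rz -0.003; [0.02, 0.019, 0.557] rz -0.003;
```

>>> {"api": "step_arm", "payload": {
  "offset": [
    [0.04,0.04,0.3],
    [0,0,0.35],
    [0,0,0.3],
    [0,0,0.15],
    [0,0,0]
  ],
  "rot": [
    [0,0,0],
    [0,0,0],
    [0,0,0],
    [0,0,0],
    [0,0,0]
  ]
}}

```text
time: 24.55
position: [0.509, 0.0687, 0.0038]
ee_rot: [-3.141, 0.002, 1.093]
wrist_force: [0.3, 0.4, -0.3]
width: 0.0429
gripper_force: 0.0
```

>>> {"api": "step_arm", "payload": {
  "offset": [
    [0,0,0],
    [0,0,0],
    [0,0,0],
    [0,0,0],
    [0,0,0]
  ],
  "rot": [
    [0,0,0],
    [0,0,0],
    [0,0,0],
    [0,0,0],
    [0,0,0]
  ],
  "fingers": -1
}}

```text
time: 25.05
position: [0.5104, 0.0695, 0.0057]
ee_rot: [3.14, -0.001, 1.094]
wrist_force: [-0.5, -0.1, 7.2]
width: 0.0115
gripper_force: 59.2
```

>>> {"api": "step_arm", "payload": {
  "offset": [
    [0,0,-0.2],
    [0,0,-0.5],
    [0,0,-0.5],
    [0,0,-0.3],
    [0,0,0]
  ],
  "rot": [
    [0,0,0],
    [0,0,0],
    [0,0,0],
    [0,0,0],
    [0,0,0]
  ]
}}

```text
time: 25.55
position: [0.5119, 0.0699, 0.1203]
ee_rot: [3.136, -0.005, 1.094]
wrist_force: [-0.0, -0.0, -0.7]
width: 0.0121
gripper_force: 58.8
```

Run:
```python
from plan import *
h=here(); plan(h,(602,37,125,10.8,25))
```

```text
time 25.55 pos [511.9  69.9 120.3] rot [ 3.1362 -0.0045  1.0941] j [-0.09  0.73 -0.22  2.    0.34  0.45 -1.04] F [-0.  -0.  -0.7] w 12.1 g 58.8
-> (602, 37, 125, 10.8, 25) rows 7: [0.023, 0.181, -0.009] rz 0.259; [0.046, 0.177, -0.009] rz 0.259; [0.069, 0.169, -0.009] rz 0.259; [0.09, 0.159, -0.009] rz 0.259; [0.11, 0.146, -0.009] rz 0.259; [0.128, 0.131, -0.009] rz 0.259; [0.143, 0.113, -0.009] rz 0.259;
```

>>> {"api": "step_arm", "payload": {
  "offset": [
    [0.023,0.18,0],
    [0.046,0.177,0],
    [0.07,0.17,0],
    [0.09,0.16,0],
    [0.11,0.146,0]
  ],
  "rot": [
    [0,0,0.259],
    [0,0,0.259],
    [0,0,0.259],
    [0,0,0.259],
    [0,0,0.259]
  ]
}}

```text
time: 26.05
position: [0.574, 0.0457, 0.116]
ee_rot: [-3.141, 0.002, 0.442]
wrist_force: [0.3, -0.9, -1.7]
width: 0.0119
gripper_force: 58.8
```

>>> {"api": "step_arm", "payload": {
  "offset": [
    [0.128,0.13,0],
    [0.143,0.113,0],
    [0,0,0],
    [0,0,0],
    [0,0,0]
  ],
  "rot": [
    [0,0,0.259],
    [0,0,0.259],
    [0,0,0],
    [0,0,0],
    [0,0,0]
  ]
}}

```text
time: 26.55
position: [0.5985, 0.0372, 0.1164]
ee_rot: [-3.141, 0.002, 0.191]
wrist_force: [-0.6, 0.2, -1.3]
width: 0.0116
gripper_force: 58.8
```

Run:
```python
from fit import *
from plan import *
h=here(); incase(h); print(np.degrees(h[2] if 0 else 0),"yaw",h[3])
im,d=save("top","pics/t7.png"); im2,_=save("side","pics/s7.png")
A=cv2.resize(im[150:230,270:400],None,fx=4,fy=4,interpolation=cv2.INTER_CUBIC)[...,::-1]
B=cv2.resize(im2[140:250,270:370],None,fx=2.5,fy=2.5)[...,::-1]
O=np.zeros((320,790,3),np.uint8);O[:320,:520]=A;O[:275,530:780]=B
cv2.imwrite("pics/c7.png",O)
```

```text
time 26.55 pos [598.5  37.2 116.4] rot [-3.1411e+00  2.1000e-03  1.9100e-01] j [-0.13  0.81 -0.01  1.74  0.01  0.59 -1.53] F [-0.6  0.2 -1.3] w 11.6 g 58.8
case frame TCP -166.0 42.8 116.4
0.0 yaw 10.945262564039007
```

View pics/c7.png

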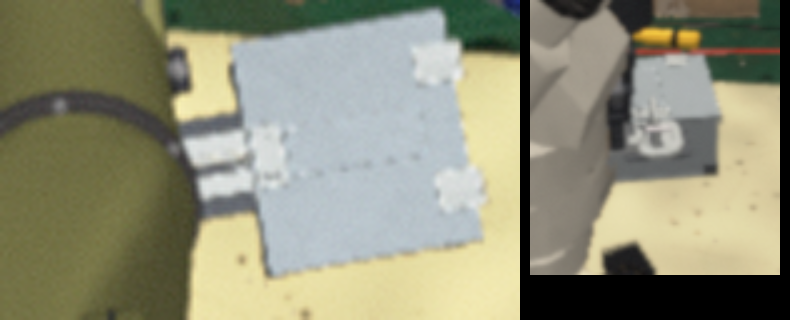

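The top view shows the shut lid with the arm covering the hook. The side view shows the hook held in front of the staple at about (655,135). I'll measure the ring with the side depth.

Run:
```python
from fit import *
d=np.median([ctrl.get_image("side")[1] for _ in range(3)],0); X,Y,Z=caseframe(cloud("side",d))
m=(X>-200)&(X<-127)&(abs(Y)<32)&(Z>80)&(Z<135)
print(m.sum()); 
for lo in range(-30,30,6):
    k=m&(Y>=lo)&(Y<lo+6); print(lo,k.sum(),np.round(np.percentile(X[k],[5,50,95]),1) if k.sum()>3 else"",np.round(np.percentile(Z[k],[5,50,95]),1) if k.sum()>3 else "")
m=(X>-122)&(X<-105)&(abs(Y)<10)&(Z>84)&(Z<112); print("leg",m.sum(),np.median(X[m]),np.median(Y[m]))
m=(abs(X)<40)&(abs(Y)<50)&(Z>60); print("lid z side",np.median(Z[m]))
```

```text
196
-30 0  
-24 12 [-176.5 -159.4 -145. ] [115.9 118.  119.2]
-18 34 [-182.9 -163.3 -137.7] [115.3 118.8 119.9]
-12 21 [-187.2 -182.  -139.6] [113.7 116.7 119. ]
-6 15 [-188.1 -185.6 -141.3] [111.8 115.8 119.6]
0 16 [-188.7 -186.6 -142.2] [113.2 116.3 118.8]
6 19 [-188.3 -185.5 -140.9] [113.7 116.1 119.7]
12 29 [-184.6 -170.9 -141.9] [114.7 118.7 120. ]
18 29 [-177.1 -170.1 -141.7] [113.  118.9 122. ]
24 14 [-173.5 -171.3 -161.9] [113.7 121.2 122.7]
leg 18 -119.16542976301426 -1.1689645898865866
lid z side 80.63455289117994
```

>>> {"api": "step_arm", "payload": {
  "offset": [
    [0.045,0,0.15],
    [0,0,0.15],
    [0,0,0],
    [0,0,0],
    [0,0,0]
  ],
  "rot": [
    [0,0,0],
    [0,0,0],
    [0,0,0],
    [0,0,0],
    [0,0,0]
  ]
}}

```text
time: 27.3
position: [0.6033, 0.0374, 0.0944]
ee_rot: [3.141, -0.0, 0.188]
wrist_force: [-0.0, 0.9, -0.4]
width: 0.0117
gripper_force: 58.8
```

```bash
python3 -c "
from plan import *
incase(here())"
```

```text
time 27.3 pos [603.3  37.4  94.4] rot [ 3.1415 -0.      0.1883] j [-0.13  0.84 -0.01  1.74  0.02  0.55 -1.53] F [-0.   0.9 -0.4] w 11.7 g 58.8
case frame TCP -165.3 47.5 94.4
```

>>> {"api": "step_arm", "payload": {
  "offset": [
    [-0.02,0.07,0],
    [0,0.07,0],
    [0,0.07,0],
    [0,0.06,0],
    [0,0,0]
  ],
  "rot": [
    [0,0,0],
    [0,0,0],
    [0,0,0],
    [0,0,0],
    [0,0,0]
  ]
}}

```text
time: 27.8
position: [0.6059, 0.0169, 0.0946]
ee_rot: [-3.141, -0.001, 0.187]
wrist_force: [-0.9, 2.5, -1.3]
width: 0.0117
gripper_force: 58.9
```

>>> {"api": "step_arm", "payload": {
  "offset": [
    [0,0.06,0],
    [0,0.06,0],
    [0,0.06,0],
    [0,0.06,0],
    [0,0.06,0]
  ],
  "rot": [
    [0,0,0],
    [0,0,0],
    [0,0,0],
    [0,0,0],
    [0,0,0]
  ]
}}

```text
time: 28.3
position: [0.6103, -0.0048, 0.0945]
ee_rot: [-3.141, -0.001, 0.189]
wrist_force: [0.9, 3.2, -1.3]
width: 0.0116
gripper_force: 58.8
```

```bash
python3 -c "
from plan import *
incase(here())"
```

```text
time 28.3 pos [610.3  -4.8  94.5] rot [-3.1414e+00 -1.1000e-03  1.8850e-01] j [-0.06  0.85 -0.02  1.72  0.03  0.57 -1.48] F [ 0.9  3.2 -1.3] w 11.6 g 58.8
case frame TCP -122.5 46.5 94.5
```

>>> {"api": "step_arm", "payload": {
  "offset": [
    [0,0.05,0],
    [0,0.05,0],
    [0,0.04,0],
    [0,0.02,0],
    [0,0,0]
  ],
  "rot": [
    [0,0,0],
    [0,0,0],
    [0,0,0],
    [0,0,0],
    [0,0,0]
  ]
}}

```text
time: 28.8
position: [0.6116, -0.0177, 0.0943]
ee_rot: [3.141, 0.001, 0.187]
wrist_force: [-0.3, 0.5, -0.7]
width: 0.0116
gripper_force: 59.0
```

```bash
python3 -c "
from plan import *
incase(here())"
```

```text
time 28.8 pos [611.6 -17.7  94.3] rot [3.1407e+00 1.0000e-03 1.8740e-01] j [-0.03  0.85 -0.02  1.72  0.03  0.57 -1.46] F [-0.3  0.5 -0.7] w 11.6 g 59.0
case frame TCP -109.5 45.3 94.3
```

>>> {"api": "step_arm", "payload": {
  "offset": [
    [0,-0.03,0.03],
    [0,-0.03,0.03],
    [0,0,0.025],
    [0,0,0],
    [0,0,0]
  ],
  "rot": [
    [0,0,0],
    [0,0,0],
    [0,0,0],
    [0,0,0],
    [0,0,0]
  ]
}}

```text
time: 29.3
position: [0.6111, -0.0121, 0.0879]
ee_rot: [3.141, 0.0, 0.188]
wrist_force: [0.7, 0.9, -1.2]
width: 0.0117
gripper_force: 59.0
```

>>> {"api": "step_arm", "payload": {
  "offset": [
    [0,0,0],
    [0,0,0],
    [0,0,0],
    [0,0,-0.1],
    [0,0,-0.3]
  ],
  "rot": [
    [0,0,0],
    [0,0,0],
    [0,0,0],
    [0,0,0],
    [0,0,0]
  ],
  "fingers": -0.2
}}

```text
time: 29.8
position: [0.6096, -0.0122, 0.117]
ee_rot: [-3.141, 0.004, 0.188]
wrist_force: [-0.2, 0.3, 0.6]
width: 0.0343
gripper_force: 0.0
```

>>> {"api": "step_arm", "payload": {
  "offset": [
    [0,0,-0.5],
    [0,0,-0.6],
    [0,0,-0.3],
    [-0.6,0,0],
    [-0.6,0,0]
  ],
  "rot": [
    [0,0,0],
    [0,0,0],
    [0,0,0],
    [0,0,0],
    [0,0,0]
  ]
}}

```text
time: 30.3
position: [0.5232, -0.0289, 0.2246]
ee_rot: [3.141, -0.004, 0.189]
wrist_force: [-0.1, -1.4, 0.9]
width: 0.0344
gripper_force: 0.0
```

>>> {"api": "step_arm", "payload": {
  "offset": [
    [-0.6,0,0],
    [-0.6,0,0],
    [-0.3,0,0],
    [0,0,0],
    [0,0,0]
  ],
  "rot": [
    [0,0,0],
    [0,0,0],
    [0,0,0],
    [0,0,0],
    [0,0,0]
  ]
}}

```text
time: 30.8
position: [0.4132, -0.0501, 0.2238]
ee_rot: [3.141, -0.002, 0.188]
wrist_force: [0.2, 0.3, -0.1]
width: 0.0343
gripper_force: 0.0
```

Run:
```python
from fit import *
from plan import *
h=here(); incase(h)
im,d=save("top","pics/t8.png"); im2,_=save("side","pics/s8.png")
A=cv2.resize(im[140:220,270:350],None,fx=6,fy=6,interpolation=cv2.INTER_CUBIC)[...,::-1]
B=cv2.resize(im2[160:230,280:360],None,fx=4,fy=4,interpolation=cv2.INTER_CUBIC)[...,::-1]
O=np.zeros((480,800,3),np.uint8);O[:480,:480]=A;O[:280,480:800]=B
cv2.imwrite("pics/c8.png",O)
```

```text
time 30.8 pos [413.2 -50.1 223.8] rot [ 3.1411e+00 -2.5000e-03  1.8810e-01] j [ 0.04  0.44 -0.04  2.18  0.03  0.52 -1.41] F [ 0.2  0.3 -0.1] w 34.3 g 0.0
case frame TCP -114.9 -155.7 223.8
```

View pics/c8.png

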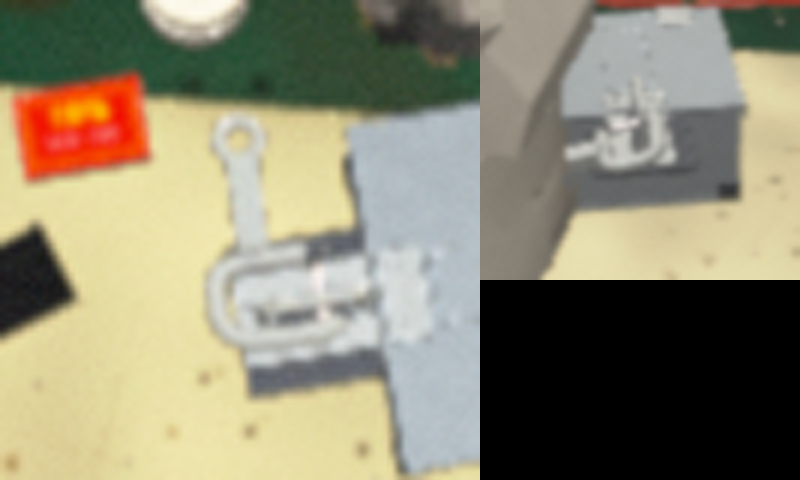

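The hook is round the outer leg, seen near (255,315). The gate bar runs straight across the mouth at about (320,285), the lid is flat and the arm is clear. Handing in.

```bash
python3 -c "
from workcell import ctrl
print(ctrl.sign_off())"
```

```text
the job is handed in; nothing more can be done
None
```

The job is handed in at about 31 s: the transformer and board are pressed flat, the lid is shut over the staple, and the hook is on its outer leg with the gate shut in the last picture (no verdict came back).

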